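Hang the slatwall hooks from the case

ROBOT

A 7-joint arm with a two-finger parallel gripper is mounted at the origin on the work surface. World frame = base frame: x ahead of the robot, y to its left, z up, the work surface at z = 0. Lengths are in mm, angles in rad, forces in N, time in s.
With the tool pointing down it reaches from about 400 to 900 mm from the base axis. Payload 5.5 kg.
Tool frame: the origin (TCP) lies midway between the tips of the shut fingers; the grasp point (between the pads) lies pinch_z behind it (pinch_z is the distance from the TCP to the grasp point, in mm); z points along the fingers, y is the line along which they close (so a half turn about z gives the same grasp; the last joint's range is limited). The gripper opens to 92 mm and grips with 3 to 60 N. Pads are 19 mm wide; open, the fingers measure 130 mm over their backs; the gripper's body (75 mm by 190 mm) begins 47 mm behind the grasp point.
Start: joints at [-0.934, 0.501, -0.427, 1.55, 0.221, 1.138, -0.21], TCP at [237.314, 605.13, 226.729] pointing down, gripper open.
Joint ranges: [-2.88, 2.88], [-0.31, 2.03], [-1.54, 1.56], [0.2, 2.42], [-1.41, 4.55], [0.19, 2.02], [-2.57, 2.57]. Speed limits (rad/s): [2.57, 2.57, 3.14, 3.14, 3.14, 3.14, 3.14].

INTERFACE

Orientations are given as a 3x3 rotation matrix whose columns are the frame's x, y, z axes.
In Python, from station import get_state, read_camera, finish_job, pinch_z gives the robot as it stands.
- The arm moves only by the tool servo_tool, never from a script. Its argument "deltas" is a list of rows, each a list of 7 numbers: the finger opening in mm, from 0 to 91.8, then the shift along the tool's x, y, z in mm, then the turn, a rotation vector about the tool's x, y, z in rad. A call has exactly 5 rows; each row is the pose to reach, as a shift and turn from the pose commanded when the call began, along the tool's axes at that moment; what a row does not reach only later rows make up. A row lasts 1/10 s, in which the tool goes at most 50 mm and 8.59 degrees, less where a joint would pass 70% of its speed; a pose out of reach is approached as far as the arm can. A call with a gripper value outside its range is refused whole. The fingers move at their own pace and stop on an object; "force" is the grip in N (left out, the last holds). Time passes only in rows, so rows that repeat a pose let the fingers close, or fill a call up. It gives the time, the measured TCP pose, the force, the opening and the grip force at its end, in the units of the state.
- get_state(): the state, without advancing time (a new reading comes with each control period).
- read_camera(name): name is "side" or "top" or "wrist"; returns a dict with "color" (400x640x3 uint8, red, green, blue), "z_map" (400x640 float32, mm along the optical axis (not along the pixel's ray), 0 where there is no reading), "camera_matrix" (3x3 intrinsics, pixels), "position" and "rotation" of the camera in the world. Camera axes: x right, y down, z forward; pixel columns grow to the right and rows downward; lengths in mm; the calibration is good to about 2 mm. A picture is of the moment at which its call begins.
- finish_job(): hands the job in; it is judged then, once.
The state is a dict: "time": time; "joint_pos": joint angles; "qvel": joint speeds; "joint_efforts": joint torques, N m; "ee_pos": TCP position; "tcp_rot": TCP orientation; "contact_force": force on the tool from outside, world axes, zero at the start; "torque": the same for the moment, N m; "opening": opening from 0.0 (shut) to 1.0 (fully open); "grasp_force": force on a finger pad.
Only numpy, scipy, OpenCV 4.12 (cv2) and the standard library are available. Lean on these libraries where they do the work, as an engineer would, in place of code of your own. Each camera call takes 0.05 s, during which the arm holds its last target. There are 200 camera calls.

TASK

Open the tool case by lifting its lid right back until it rests on its stop, then take out every slatwall hook and hang each one in the upper groove of the slatwall panel: tilt its tongue up into the groove and rotate it down until it is fully seated, with its back plate against the panel. When all the hooks are hanging, close the case again, and leave the other things on the worktop where they are.

Things in the scene. Friction and masses are not known exactly. Their poses are not given: they have to be found in the camera images.
- case: black plastic tool case, fixed to the worktop, outside 135 (x) by 310 (y) by 40 mm high without the lid, walls 5 mm, inner floor 4 mm above the worktop. Origin: centre of the underside; x points to its hinge side, away from the tab; z up
- lid (a joint): angle of the case lid: 0 shut, grows as it lifts, 1.9 rad is the stop, past upright; from past about 1.5 rad it falls back on to the stop by itself, below that it falls shut, slowly (damped hinge). The lid is a 42 mm deep cover (82 mm over the worktop when shut), 0.28 kg
- lid_tab (a point): point for gripping on the lid's steel tab: the tab stands 36 mm out of the middle of the lid's front face (along -x of the case when shut), 24 mm wide (case y), 12 mm thick; the point lies on its centre line, 26 mm out, 52 mm over the worktop when shut and 161 mm ahead of and 12 mm above the hinge axis. It turns with the lid
- lid_hinge (a point): middle of the lid's hinge axis, which runs along y of the case, on the case's rear upper edge 40 mm over the worktop
- panel: white upright slatwall panel on a foot, fixed, 280 mm wide (y), 200 mm high, 45 mm thick, front face to the robot. Origin: on the worktop under the middle of the front face; x into the panel, y along the grooves, z up. The foot, 10 mm high, reaches 30 mm ahead of the face. Two grooves run the whole width, mouths at z 50..70 and (the upper) z 130..150 mm
- groove (a point): middle of the lower front edge of the upper groove's mouth, 130 mm over the worktop; axes as the panel's. Mouth z 0..20 mm. Over it hangs a 4 mm aluminium lip (x 0..4, z 20..47 mm); behind that the cavity goes up to z 47; its floor is z 0, back wall x 39. The 25 mm tongue lip does not pass level. A seated hook's origin is at x 0, z -41 mm here, with some 2.5 mm of play
- hook1: steel slatwall hook, 90 g. Own axes: x to the wall, y sideways, z up. Origin: middle of the lower edge of the back plate's rear face. In mm: back plate x -5..0, y -22..22, z 0..45; arm x -85..-5, y -6..6, z 0..30; wider arm end x -92..-85, y -22..22, z 0..34; tongue, 30 wide: shelf x 0..10.5, z 41..45, turned up into a lip x 6.5..10.5, z 41..66
- hook2: a hook like hook1 (two or three are present). Each stands upright in the case at first, on the arm's flat underside, its tongue towards the case's hinge side. Grip: pinch the 12 mm wide arm from above, some 55 mm ahead of the plate
- hook3: a hook like hook1. To hang it: raise its front some 40 degrees, slide the tongue's lip along its own length up behind the groove's aluminium lip, turn the hook level inside the mouth, then let it down until the tongue rests on the groove's lower edge
- iron_holder: bystander: steel soldering iron holder with spring cradle, 100 by 70 mm, about 120 mm high, left of the panel. Origin: centre of the underside
- parts_bin: bystander: clear acrylic open bin, 100 by 100 by 55 mm high, right of the case. Origin: centre of the underside
- spudger: bystander: grey plastic spudger, 165 mm long, 12 mm wide, 6 mm thick, lying on the 3 mm green cutting mat before the panel. Origin: underside, near its middle

How it is judged (in metres and radians):
On the way, in this order (a step that is already met when the one before it is completed fails the run):
1. the lid is open and rests on its stop (value of joint lid above 1.85 rad), for 0.4 s.
2. every hook hangs seated in the upper groove (x of hook1 in the frame of groove between -0.006 and 0.006 m and z of hook1 in the frame of groove between -0.046 and -0.036 m and y of hook1 in the frame of groove between -0.13 and 0.13 m and angle between each of hook1, hook2, hook3's own z axis and vertical below 0.12 rad and angle between the x axis of each of hook1, hook2, hook3 and the x axis of panel, either way round below 0.15 rad and linear speed of each of hook1, hook2, hook3 below 0.05 m/s and x of hook2 in the frame of groove between -0.006 and 0.006 m and z of hook2 in the frame of groove between -0.046 and -0.036 m and y of hook2 in the frame of groove between -0.13 and 0.13 m and x of hook3 in the frame of groove between -0.006 and 0.006 m and z of hook3 in the frame of groove between -0.046 and -0.036 m and y of hook3 in the frame of groove between -0.13 and 0.13 m), for 0.3 s.
At the end, for the whole second after the job is handed in: every hook present hangs at rest in the upper groove (origin within 6 mm of the face in depth and 5 mm of its seated height, within the panel's width, tilted less than 0.12 rad, square to the panel within 0.15 rad) and the lid is shut to within 0.05 rad (all of step 2 and value of joint lid below 0.05 rad); the robot touches nothing.
It fails at once if the iron holder is pushed more than 30 mm from its place (distance of iron_holder from where it was at the start of the episode above 0.03 m).
It fails at once if the parts bin is pushed more than 30 mm from its place (distance of parts_bin from where it was at the start of the episode above 0.03 m).
It fails at once if the spudger is pushed more than 30 mm from its place (distance of spudger from where it was at the start of the episode above 0.03 m).
Of hook1, hook2, hook3 only 2 to 3 are there at a start; the rules pass over those that are not, and their reading is None.
At some moment in a run one of hook1, hook2, hook3 may be knocked a few centimetres aside while the robot is not near it.
It also fails if it takes over 210 s, if anything falls off the work surface, if the arm or the gripper's body presses on something with over 40 N, if the wrist force passes 120 N, or if a joint passes its speed limit or range.

## Working session

There is one attempt and no reset: what is moved stays moved. The work goes in short steps, Python scripts to look and compute and a tool call to move; the robot and the scene stay as the last step left them, time stands still between calls to the robot, and variables do not carry over. Pictures are saved under pics/ and viewed, at most 14 in all, crops included, and the job is handed in when it is done.

Besides the shell and the picture viewer there is one more tool, called in YAML: its name, and indented under it one key for each argument. servo_tool: Moves the arm, as the interface text tells. Its arguments: {"type":"object","properties":{"deltas":{"type":"array","items":{"type":"array","items":{"type":"number"}}},"force":{"type":"number"}},"required":["deltas"]}

```bash
mkdir -p pics; ls
python3 - <<'E'
from station import *
import cv2,pickle
print(get_state(),pinch_z)
for n in("top","side"):
    c=read_camera(n);pickle.dump(c,open(f"{n}0.pkl","wb"))
    cv2.imwrite(f"pics/{n}0.png",c["color"][:,:,::-1]);print(n,c["position"],c["rotation"],c["camera_matrix"])
E
```

```text
pics
{'time': 0.0, 'joint_pos': array([-0.93380458,  0.50184491, -0.42678147,  1.55143464,  0.22082045,
        1.13833871, -0.21033881]), 'qvel': array([-0.00080521,  0.00044514, -0.00066976,  0.00036581, -0.00041474,
       -0.00113697, -0.00011735]), 'joint_efforts': array([-2.76723949e-04, -5.66586149e+01, -5.81651911e+00, -2.79113138e+01,
       -6.86760969e-02,  3.07349197e-02,  1.79963445e-04]), 'ee_pos': array([237.14417274, 604.43767023, 225.6857626 ]), 'tcp_rot': array([[-9.30954244e-01,  3.65135087e-01, -7.51110253e-04],
       [ 3.65135858e-01,  9.30952474e-01, -1.81567147e-03],
       [ 3.62825871e-05, -1.96456435e-03, -9.99998070e-01]]), 'contact_force': array([ 0.45843211, -0.07374039,  0.47442529]), 'torque': array([-0.00869461, -0.04131085, -0.00304181]), 'grasp_force': 0.0, 'opening': 1.0013711049009149} 18.8
top [ 340.6498166    11.91800281 1426.7452255 ] [[ 1.36949191e-04 -9.90731854e-01  1.35832158e-01]
 [-9.99705182e-01 -3.43367647e-03 -2.40366044e-02]
 [ 2.42802333e-02 -1.35788820e-01 -9.90440239e-01]] [[464.52815102   0.         316.61724965]
 [  0.         464.52815102 198.66562084]
 [  0.           0.           1.        ]]
side [-127.81665031 -680.95410479  944.42683365] [[ 0.73082082 -0.45029408  0.512968  ]
 [-0.68228108 -0.50376187  0.52982686]
 [ 0.01983582 -0.73719686 -0.6753868 ]] [[442.41516914   0.         314.66713517]
 [  0.         442.41516914 197.61289216]
 [  0.           0.           1.        ]]
```

View pics/top0.png

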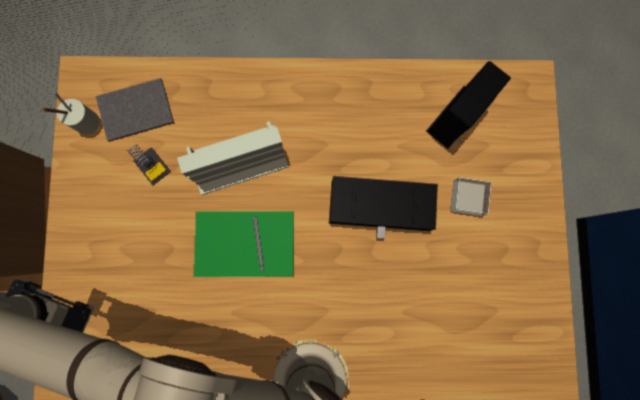

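View pics/side0.png

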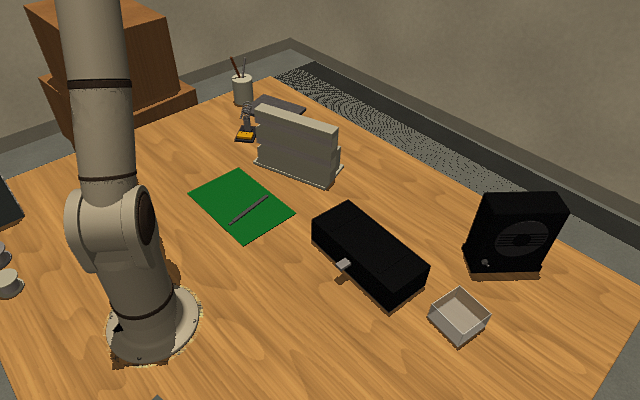

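Top view: case lid at px (330..438, 178..230), tab at (381,232), slatwall (180..290, 125..193) yawed, bin (470,197), spudger (259,244), iron holder (150,163). The side view agrees with this. Next I'll measure the case and panel from depth.

```bash
cat > h.py <<'E'
import numpy as np,cv2,pickle
from station import *
def cloud(c):
    K=c["camera_matrix"];z=c["z_map"].astype(float)
    v,u=np.mgrid[:z.shape[0],:z.shape[1]]
    P=np.stack([(u-K[0,2])/K[0,0]*z,(v-K[1,2])/K[1,1]*z,z],-1)@np.array(c["rotation"]).T+c["position"]
    P[z==0]=np.nan
    return P
def plane(c,u,v,h):
    K=c["camera_matrix"];d=np.array(c["rotation"])@[(u-K[0,2])/K[0,0],(v-K[1,2])/K[1,1],1]
    p=np.array(c["position"]);return p+d*(h-p[2])/d[2]
E
python3 - <<'E'
from h import *
np.set_printoptions(precision=2,suppress=True)
c=pickle.load(open("top0.pkl","rb"));P=cloud(c)
def rect(u0,u1,v0,v1,h0,h1,P=P):
    Q=P[v0:v1,u0:u1].reshape(-1,3);Q=Q[(Q[:,2]>h0)&(Q[:,2]<h1)]
    r=cv2.minAreaRect(Q[:,:2].astype(np.float32));print(len(Q),np.median(Q[:,2]),r,cv2.boxPoints(r).tolist())
rect(320,445,170,245,72,95)   # lid
rect(370,392,228,242,40,70)   # tab
rect(170,300,115,200,185,215) # panel top
print(plane(c,470,197,30),plane(c,259,244,8),plane(c,150,163,60))
s=pickle.load(open("side0.pkl","rb"));P2=cloud(s)
rect(300,440,190,320,72,95,P2)
rect(240,350,90,195,185,215,P2)
# panel front face from both
for n,Pq in(("top",P),("side",P2)):
    Q=Pq.reshape(-1,3);print(n,np.nanmean(Q[(Q[:,2]>190)&(Q[:,2]<207)&(Q[:,0]>450)&(Q[:,0]<800)&(Q[:,1]>0)&(Q[:,1]<450)],0))
E
```

```text
4841 82.49129984747083 ((516.201171875, -217.8533935546875), (311.1231689453125, 136.53977966308594), 85.73262023925781) [[436.5450439453125, -367.9036865234375], [572.706298828125, -378.063720703125], [595.8572998046875, -67.8031005859375], [459.696044921875, -57.64306640625]]
79 58.40357278679653 ((428.06988525390625, -209.92965698242188), (21.873538970947266, 27.07988739013672), 89.9038314819336) [[414.5115966796875, -220.84368896484375], [441.5914306640625, -220.88912963867188], [441.628173828125, -199.015625], [414.54833984375, -198.97018432617188]]
1842 199.8329727604738 ((642.4983520507812, 218.19412231445312), (47.490543365478516, 279.89715576171875), 18.532869338989258) [[575.5020141601562, 343.3377990722656], [664.4669799804688, 77.9556655883789], [709.4946899414062, 93.05044555664062], [620.5297241210938, 358.4325866699219]]
[ 538.98 -491.79   30.  ] [395.79 152.32   8.  ] [633.5  474.73  60.  ]
4829 80.21633603332918 ((517.3054809570312, -218.65951538085938), (312.7421569824219, 139.25650024414062), 85.77983093261719) [[436.3587951660156, -369.48272705078125], [575.2376708984375, -379.7304992675781], [598.252197265625, -67.8363037109375], [459.373291015625, -57.588531494140625]]
1011 197.10377133068118 ((644.5404052734375, 215.31991577148438), (52.703346252441406, 282.7666320800781), 18.185880661010742) [[575.379150390625, 341.4166259765625], [663.630859375, 72.77445983886719], [713.70166015625, 89.22320556640625], [625.449951171875, 357.8653564453125]]
top [641.14 218.77 199.76]
side [643.36 208.09 197.03]
```

```bash
cat >> h.py <<'E'
from scipy.spatial.transform import Rotation as R, Slerp
CASE=(np.array([516.5,-218.2,0]),-0.0745); PANEL=(np.array([620.,210,0]),0.3235)
def fr(f,p):                      # frame point -> world
    return f[0]+R.from_euler('z',f[1]).apply(p)
DOWN=R.from_matrix(np.diag([-1.,1,-1]))
def ori(yaw,pitch=0):             # tool y = frame y, x = -frame x; pitch about frame y (+ = front raised)
    return R.from_euler('z',yaw)*R.from_euler('y',pitch)*DOWN
def tcp(pinch,o): return np.array(pinch)+o.apply([0,0,pinch_z])
def plan(wps,mm=40,rad=.13,pose=None):
    """wps: (tcp,ori,opening[,mm per row][,wait rows]); prints 5-row calls"""
    s=get_state(); p,o=pose or (s["ee_pos"],R.from_matrix(s["tcp_rot"])); rows=[]
    cp,co=p,o
    for w in wps:
        q,k,g=w[:3]; m=w[3] if len(w)>3 else mm
        n=max(1,int(np.ceil(max(np.linalg.norm(q-cp)/m,(co.inv()*k).magnitude()/rad))))
        sl=Slerp([0,1],R.concatenate([co,k]))
        rows+=[(cp+(q-cp)*i/n,sl(i/n),g) for i in range(1,n+1)]
        rows+=[(q,k,g)]*(w[4] if len(w)>4 else 0)
        cp,co=q,k
    while len(rows)%5: rows.append(rows[-1])
    p=np.array(p)
    for i in range(0,len(rows),5):
        out=[]
        for q,k,g in rows[i:i+5]:
            d=np.round(o.inv().apply(q-p),0)+0.; t=np.round((o.inv()*k).as_rotvec(),2)+0.
            out.append([g,*d,*t])
        print("["+",".join("["+",".join(f"{x:g}" for x in r)+"]" for r in out)+"]")
        p,o=p+o.apply(out[-1][1:4]),o*R.from_rotvec(out[-1][4:])
E
python3 - <<'E'
from h import *
o=ori(CASE[1]); f=lambda x,z,y=0:tcp(fr(CASE,[x,y,z]),o)
plan([(np.array([470,150,300]),ori(-.2),90),(f(-93.5,140),o,90),(f(-93.5,52),o,60,25)],mm=45)
E
```

```text
[[90,-32,-28,-6,0,0,-0.01],[90,-64,-56,-12,0,0,-0.03],[90,-96,-85,-18,0,0,-0.04],[90,-128,-113,-25,0,0,-0.06],[90,-159,-141,-31,0,0,-0.07]]
[[90,-30,-30,-6,0,0,-0.02],[90,-60,-61,-12,0,0,-0.03],[90,-90,-91,-18,0,0,-0.05],[90,-120,-121,-24,0,0,-0.06],[90,-150,-152,-30,0,0,-0.07]]
[[90,-27,-32,-7,0,0,-0.02],[90,-55,-64,-13,0,0,-0.03],[90,-59,-101,5,0,0,-0.05],[90,-63,-137,23,0,0,-0.06],[90,-66,-173,41,0,0,-0.07]]
[[90,-2,-36,18,0,0,-0.01],[90,-3,-73,36,0,0,-0.03],[90,-4,-109,54,0,0,-0.04],[90,-6,-146,72,0,0,-0.05],[90,-7,-182,90,0,0,-0.06]]
[[90,1,-36,18,0,0,-0.02],[90,2,-73,36,0,0,-0.03],[60,2,-73,58,0,0,-0.03],[60,2,-73,80,0,0,-0.03],[60,2,-73,102,0,0,-0.03]]
[[60,0,0,22,0,0,0],[60,0,0,22,0,0,0],[60,0,0,22,0,0,0],[60,0,0,22,0,0,0],[60,0,0,22,0,0,0]]
```

servo_tool:
  deltas:
    - [90,-32,-28,-6,0,0,-0.01]
    - [90,-64,-56,-12,0,0,-0.03]
    - [90,-96,-85,-18,0,0,-0.04]
    - [90,-128,-113,-25,0,0,-0.06]
    - [90,-159,-141,-31,0,0,-0.07]
  force: 25

```text
time: 0.6
ee_pos: [334.5, 413.8, 257.6]
tcp_rot: [[-0.954, 0.299, -0.0], [0.299, 0.954, -0.001], [0.0, -0.001, -1.0]]
contact_force: [1.3, -0.5, -0.3]
opening: 0.979
grasp_force: 0.0
```

servo_tool:
  deltas:
    - [90,-30,-30,-6,0,0,-0.02]
    - [90,-60,-61,-12,0,0,-0.03]
    - [90,-90,-91,-18,0,0,-0.05]
    - [90,-120,-121,-24,0,0,-0.06]
    - [90,-150,-152,-30,0,0,-0.07]

```text
time: 1.1
ee_pos: [431.8, 224.2, 287.8]
tcp_rot: [[-0.973, 0.231, -0.0], [0.231, 0.973, -0.0], [0.0, -0.0, -1.0]]
contact_force: [1.2, 0.4, 0.1]
opening: 0.985
grasp_force: 0.0
```

servo_tool:
  deltas:
    - [90,-27,-32,-7,0,0,-0.02]
    - [90,-55,-64,-13,0,0,-0.03]
    - [90,-59,-101,5,0,0,-0.05]
    - [90,-63,-137,23,0,0,-0.06]
    - [90,-66,-173,41,0,0,-0.07]

```text
time: 1.6
ee_pos: [455.2, 40.7, 246.0]
tcp_rot: [[-0.987, 0.163, 0.0], [0.163, 0.987, -0.0], [-0.0, 0.0, -1.0]]
contact_force: [0.4, -0.2, 0.5]
opening: 0.979
grasp_force: 0.0
```

servo_tool:
  deltas:
    - [90,-2,-36,18,0,0,-0.01]
    - [90,-3,-73,36,0,0,-0.03]
    - [90,-4,-109,54,0,0,-0.04]
    - [90,-6,-146,72,0,0,-0.05]
    - [90,-7,-182,90,0,0,-0.06]

```text
time: 2.1
ee_pos: [432.3, -139.8, 156.0]
tcp_rot: [[-0.995, 0.103, 0.0], [0.103, 0.995, -0.0], [-0.0, -0.0, -1.0]]
contact_force: [0.7, -0.2, -0.7]
opening: 0.98
grasp_force: 0.0
```

servo_tool:
  deltas:
    - [90,1,-36,18,0,0,-0.02]
    - [90,2,-73,36,0,0,-0.03]
    - [60,2,-73,58,0,0,-0.03]
    - [60,2,-73,80,0,0,-0.03]
    - [60,2,-73,102,0,0,-0.03]

```text
time: 2.6
ee_pos: [422.9, -211.1, 53.7]
tcp_rot: [[-0.997, 0.075, -0.0], [0.075, 0.997, 0.0], [0.0, 0.0, -1.0]]
contact_force: [0.5, -0.7, 0.2]
opening: 0.768
grasp_force: 0.0
```

servo_tool:
  deltas:
    - [60,0,0,22,0,0,0]
    - [60,0,0,22,0,0,0]
    - [15,0,0,22,0,0,0]
    - [15,0,0,22,0,0,0]
    - [15,0,0,22,0,0,0]

```text
time: 3.1
ee_pos: [424.3, -211.2, 33.8]
tcp_rot: [[-0.997, 0.074, 0.002], [0.074, 0.997, -0.001], [-0.002, -0.001, -1.0]]
contact_force: [-0.1, 0.5, 0.3]
opening: 0.44
grasp_force: 0.0
```

servo_tool:
  deltas:
    - [15,0,0,0,0,0,0]
    - [15,0,0,0,0,0,0]
    - [15,0,0,0,0,0,0]
    - [15,0,0,0,0,0,0]
    - [15,0,0,0,0,0,0]

```text
time: 3.6
ee_pos: [423.8, -210.2, 33.3]
tcp_rot: [[-0.997, 0.073, 0.001], [0.073, 0.997, 0.001], [-0.001, 0.001, -1.0]]
contact_force: [0.3, 2.8, 6.2]
opening: 0.258
grasp_force: 25.0
```

Run:
```python
from h import *
s=get_state();p=s["ee_pos"];q=p+[0,0,pinch_z];print(p,s["opening"],s["grasp_force"])
o=ori(CASE[1]);hx=np.array([np.cos(CASE[1]),np.sin(CASE[1]),0])
hinge=fr(CASE,[67.5,0,40]); v=q-hinge; r0=v@hx; z0=v[2]; print(r0,z0)
w=[]
for t in np.arange(.07,1.66,.07):
    X=r0*np.cos(t)+z0*np.sin(t); Z=-r0*np.sin(t)+z0*np.cos(t)
    w.append((p+hx*(X-r0)+[0,0,Z-z0],o,15))
plan(w)
```

```text
[ 423.82884724 -210.22210923   33.2858565 ] 0.2583653658810433 25.005016028881073
-160.5079008682251 12.085856504162557
[[15,-1,0,-11,0,0,0],[15,-3,0,-22,0,0,0],[15,-6,0,-33,0,0,0],[15,-10,0,-44,0,0,0],[15,-14,0,-54,0,0,0]]
[[15,-5,0,-10,0,0,0],[15,-11,0,-20,0,0,0],[15,-17,0,-29,0,0,0],[15,-24,0,-38,0,0,0],[15,-32,0,-47,0,0,0]]
[[15,-8,0,-7,0,0,0],[15,-16,0,-14,0,0,0],[15,-26,0,-21,0,0,0],[15,-35,0,-27,0,0,0],[15,-45,0,-32,0,0,0]]
[[15,-11,0,-5,0,0,0],[15,-21,0,-8,0,0,0],[15,-32,0,-11,0,0,0],[15,-43,0,-14,0,0,0],[15,-54,0,-15,0,0,0]]
[[15,-11,0,-1,0,0,0],[15,-23,0,-1,0,0,0],[15,-34,0,0,0,0,0],[15,-34,0,0,0,0,0],[15,-34,0,0,0,0,0]]
```

Gripped the tab. I'll run the arc.

servo_tool:
  deltas:
    - [15,-1,0,-11,0,0,0]
    - [15,-3,0,-22,0,0,0]
    - [15,-6,0,-33,0,0,0]
    - [15,-10,0,-44,0,0,0]
    - [15,-14,0,-54,0,0,0]

```text
time: 4.1
ee_pos: [437.2, -211.2, 87.6]
tcp_rot: [[-0.997, 0.073, -0.001], [0.073, 0.997, 0.001], [0.001, 0.001, -1.0]]
contact_force: [2.0, 3.8, -3.7]
opening: 0.254
grasp_force: 25.0
```

servo_tool:
  deltas:
    - [15,-5,0,-10,0,0,0]
    - [15,-11,0,-20,0,0,0]
    - [15,-17,0,-29,0,0,0]
    - [15,-24,0,-38,0,0,0]
    - [15,-32,0,-47,0,0,0]

```text
time: 4.6
ee_pos: [468.9, -213.6, 134.1]
tcp_rot: [[-0.997, 0.074, -0.002], [0.074, 0.997, 0.001], [0.002, 0.001, -1.0]]
contact_force: [1.0, 5.0, -4.1]
opening: 0.255
grasp_force: 25.0
```

servo_tool:
  deltas:
    - [15,-8,0,-7,0,0,0]
    - [15,-16,0,-14,0,0,0]
    - [15,-26,0,-21,0,0,0]
    - [15,-35,0,-27,0,0,0]
    - [15,-45,0,-32,0,0,0]

```text
time: 5.1
ee_pos: [513.9, -217.0, 166.2]
tcp_rot: [[-0.997, 0.074, -0.002], [0.074, 0.997, 0.001], [0.002, 0.001, -1.0]]
contact_force: [-1.2, 4.4, -1.2]
opening: 0.258
grasp_force: 25.0
```

servo_tool:
  deltas:
    - [15,-11,0,-5,0,0,0]
    - [15,-21,0,-8,0,0,0]
    - [15,-32,0,-11,0,0,0]
    - [15,-43,0,-14,0,0,0]
    - [15,-54,0,-15,0,0,0]

```text
time: 5.6
ee_pos: [568.7, -221.2, 181.4]
tcp_rot: [[-0.997, 0.074, -0.0], [0.074, 0.997, 0.0], [0.0, 0.0, -1.0]]
contact_force: [-1.7, 5.0, 1.5]
opening: 0.258
grasp_force: 25.0
```

servo_tool:
  deltas:
    - [15,-11,0,-1,0,0,0]
    - [15,-23,0,-1,0,0,0]
    - [15,-34,0,0,0,0,0]
    - [15,-34,0,0,0,0,0]
    - [15,-34,0,0,0,0,0]

```text
time: 6.1
ee_pos: [603.3, -223.8, 181.2]
tcp_rot: [[-0.997, 0.073, 0.003], [0.073, 0.997, -0.0], [-0.003, 0.0, -1.0]]
contact_force: [2.9, 3.6, 1.4]
opening: 0.261
grasp_force: 25.0
```

servo_tool:
  deltas:
    - [70,0,0,0,0,0,0]
    - [70,0,0,0,0,0,0]
    - [70,0,0,0,0,0,0]
    - [70,0,0,-40,0,0,0]
    - [70,0,0,-80,0,0,0]

```text
time: 6.6
ee_pos: [600.2, -224.6, 260.1]
tcp_rot: [[-0.997, 0.075, -0.004], [0.075, 0.997, 0.0], [0.004, -0.0, -1.0]]
contact_force: [0.3, -1.0, 0.1]
opening: 0.648
grasp_force: 0.0
```

servo_tool:
  deltas:
    - [70,10,40,-10,0,0,0]
    - [70,20,80,-20,0,0,0]
    - [70,30,120,-30,0,0,0]
    - [70,40,160,-30,0,0,0]
    - [70,50,200,-30,0,0,0]

```text
time: 7.1
ee_pos: [566.4, -20.4, 291.5]
tcp_rot: [[-0.997, 0.075, 0.002], [0.075, 0.997, -0.001], [-0.002, -0.001, -1.0]]
contact_force: [0.4, 0.5, -0.7]
opening: 0.764
grasp_force: 0.0
```

servo_tool:
  deltas:
    - [70,20,40,0,0,0,0]
    - [70,40,80,0,0,0,0]
    - [70,60,120,0,0,0,0]
    - [70,70,160,0,0,0,0]
    - [70,70,200,0,0,0,0]

```text
time: 7.6
ee_pos: [510.5, 184.5, 291.3]
tcp_rot: [[-0.997, 0.074, 0.001], [0.074, 0.997, -0.001], [-0.001, -0.001, -1.0]]
contact_force: [0.4, -0.2, -0.0]
opening: 0.759
grasp_force: 0.0
```

Run:
```python
from h import *
c=read_camera("top");pickle.dump(c,open("top1.pkl","wb"))
cv2.imwrite("pics/top1.png",cv2.resize(c["color"][150:250,300:450,::-1],None,fx=5,fy=5,interpolation=cv2.INTER_CUBIC))
```

```text
(no output)
```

View pics/top1.png

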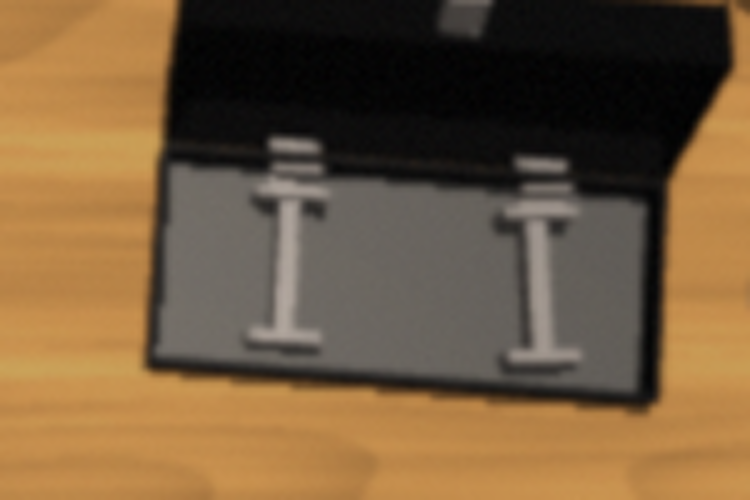

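Two hooks are in the open case. In the crop, the left one has its plate at (292,188) and arm end at (284,336). The right one has its plate at (540,209) and arm end at (542,355).

```bash
cat >> h.py <<'E'
LEAN=-.5                                  # tool pitch relative to the hook
GX,GZ=-60,25                              # grip point in hook axes
def hook_pinch(f,pitch,c=(GX,0,GZ)):      # hook frame f=(origin,yaw), pitch -> tcp, ori
    q=f[0]+(R.from_euler('z',f[1])*R.from_euler('y',pitch)).apply(c)
    o=ori(f[1],pitch+LEAN); return tcp(q,o),o
E
python3 - <<'E'
from h import *
np.set_printoptions(precision=3,suppress=True)
c=pickle.load(open("top1.pkl","rb"))
px=lambda u,v,h:plane(c,300+(u+.5)/5-.5,150+(v+.5)/5-.5,h)
H=[]
for a,b in(((292,188),(284,336)),((540,209),(542,355))):
    A=px(*a,49);B=px(*b,38);d=A-B;yaw=np.arctan2(d[1],d[0])
    L=np.hypot(d[0],d[1]);O=(A+B)/2+R.from_euler('z',yaw).apply([45.5,0,0]);O[2]=4
    H.append((O,yaw));print(O,yaw,L,R.from_euler('z',-CASE[1]).apply(O-CASE[0]))
pickle.dump(H,open("hooks.pkl","wb"))
P=cloud(c);Q=P[150:250,330:440].reshape(-1,3)
# refine arm top points z~34
for O,y in H:
    l=R.from_euler('z',-y).apply(Q-O);m=(abs(l[:,1])<14)&(l[:,0]>-80)&(l[:,0]<-12)&(l[:,2]>22)&(l[:,2]<40)
    print(m.sum(),l[m].mean(0),np.polyfit(l[m,0],l[m,1],1))
for i in(0,1):
    print(i);f=H[i];t,o=hook_pinch(f,0);up=t+[0,0,110]
    plan([(up,o,40),(t+[0,0,0],o,40,25,1)])
E
```

```text
[ 566.103 -146.23     4.   ] -0.05248514936197714 88.55018722076353 [44.108 75.463  4.   ]
[ 554.499 -295.924    4.   ] 0.014907048304283266 87.328563041676 [ 43.679 -74.681   4.   ]
92 [-46.068   0.48   29.924] [-0.016 -0.234]
95 [-45.122   0.252  30.19 ] [0.017 1.011]
0
[[40,-3,-34,17,0,-0.05,0],[40,-5,-67,33,0,-0.1,0],[40,-8,-101,50,0,-0.15,0],[40,-11,-135,67,0,-0.2,-0.01],[40,-13,-168,84,0,-0.25,-0.01]]
[[40,1,-34,17,0,-0.05,0],[40,3,-68,33,0,-0.1,0],[40,5,-101,50,0,-0.15,0],[40,7,-135,67,0,-0.2,0],[40,9,-169,84,0,-0.25,0]]
[[40,10,0,19,0,0,-0.01],[40,21,0,38,0,0,-0.01],[40,31,0,58,0,0,-0.01],[40,42,0,77,0,0,-0.01],[40,53,0,96,0,0,-0.01]]
[[40,0,0,0,0,0,0],[40,0,0,0,0,0,0],[40,0,0,0,0,0,0],[40,0,0,0,0,0,0],[40,0,0,0,0,0,0]]
1
[[40,-2,-38,13,0,-0.04,-0.01],[40,-4,-75,26,0,-0.08,-0.01],[40,-6,-113,38,0,-0.11,-0.02],[40,-8,-151,51,0,-0.15,-0.02],[40,-10,-189,64,-0.01,-0.19,-0.03]]
[[40,2,-37,12,0,-0.04,-0.01],[40,3,-75,25,0,-0.08,-0.01],[40,5,-113,37,0,-0.12,-0.02],[40,7,-151,50,0,-0.15,-0.03],[40,8,-189,62,0,-0.19,-0.03]]
[[40,5,-37,12,0,-0.04,-0.01],[40,10,-75,24,0,-0.08,-0.01],[40,15,-113,36,-0.01,-0.12,-0.02],[40,24,-113,56,-0.01,-0.12,-0.02],[40,32,-113,76,-0.01,-0.12,-0.02]]
[[40,10,0,20,0,0,0],[40,21,0,39,0,0,0],[40,32,0,58,0,0,0],[40,32,0,58,0,0,0],[40,32,0,58,0,0,0]]
```

servo_tool:
  deltas:
    - [40,-3,-34,17,0,-0.05,0]
    - [40,-5,-67,33,0,-0.1,0]
    - [40,-8,-101,50,0,-0.15,0]
    - [40,-11,-135,67,0,-0.2,-0.01]
    - [40,-13,-168,84,0,-0.25,-0.01]

```text
time: 8.15
ee_pos: [512.2, 12.7, 206.6]
tcp_rot: [[-0.966, 0.065, 0.25], [0.062, 0.998, -0.018], [-0.251, -0.002, -0.968]]
contact_force: [0.5, -1.2, -1.0]
opening: 0.439
grasp_force: 0.0
```

servo_tool:
  deltas:
    - [40,1,-34,17,0,-0.05,0]
    - [40,3,-68,33,0,-0.1,0]
    - [40,5,-101,50,0,-0.15,0]
    - [40,7,-135,67,0,-0.2,0]
    - [40,9,-169,84,0,-0.25,0]

```text
time: 8.65
ee_pos: [510.6, -129.9, 136.8]
tcp_rot: [[-0.898, 0.066, 0.435], [0.064, 0.998, -0.021], [-0.435, 0.009, -0.9]]
contact_force: [-0.3, 0.9, -0.3]
opening: 0.437
grasp_force: 0.0
```

Run:
```python
from h import *
H=pickle.load(open("hooks.pkl","rb"))
f=(H[0][0]+[0,.5,0],-.065);t,o=hook_pinch(f,0)
plan([(t,o,40,20,1)])
plan([(t+[0,0,120],o,8,25)],pose=(t,o))
c=read_camera("top");P=cloud(c);Q=P[150:250,330:440].reshape(-1,3)
O,y=H[0];l=R.from_euler('z',-y).apply(Q-O);m=(abs(l[:,1])<20)&(l[:,0]>-80)&(l[:,0]<-12)&(l[:,2]>22)&(l[:,2]<40);print(m.sum(),l[m].mean(0))
```

```text
[[40,7,-2,16,0,-0.01,0],[40,14,-4,33,0,-0.01,0],[40,21,-6,49,0,-0.02,0],[40,28,-8,65,0,-0.03,0],[40,35,-10,82,0.01,-0.04,0]]
[[40,8,-1,16,0,0,0],[40,15,-3,32,0,-0.01,-0.01],[40,15,-3,32,0,-0.01,-0.01],[40,15,-3,32,0,-0.01,-0.01],[40,15,-3,32,0,-0.01,-0.01]]
[[8,-12,0,-21,0,0,0],[8,-23,0,-42,0,0,0],[8,-35,0,-63,0,0,0],[8,-46,0,-84,0,0,0],[8,-58,0,-105,0,0,0]]
41 [-26.7448048    0.28211684  29.66229252]
```

servo_tool:
  deltas:
    - [40,0,0,0,0,0,0]
    - [40,0,0,0,0,0,0]
    - [40,0,0,0,0,0,0]
    - [40,0,0,0,0,0,0]
    - [40,0,0,0,0,0,0]

```text
time: 9.2
ee_pos: [514.3, -123.3, 139.1]
tcp_rot: [[-0.897, 0.056, 0.438], [0.055, 0.998, -0.016], [-0.438, 0.01, -0.899]]
contact_force: [0.2, -0.4, -0.1]
opening: 0.436
grasp_force: 0.0
```

Run:
```python
from h import *
H=pickle.load(open("hooks.pkl","rb"))
f=(H[0][0]+[0,.5,0],-.065);t,o=hook_pinch(f,0);print(t)
plan([(t,o,40,20,1)])
plan([(t+[0,0,120],o,8,25)],pose=(t,o))
```

```text
[ 515.22368609 -142.41802805   12.50144784]
[[40,8,-3,16,0,-0.01,0],[40,15,-6,33,0,-0.01,0],[40,23,-9,49,0.01,-0.02,0],[40,31,-12,65,0.01,-0.03,0],[40,38,-14,82,0.01,-0.03,0]]
[[40,8,-3,16,0,-0.01,0],[40,17,-6,32,0,-0.02,0],[40,17,-6,32,0,-0.02,0],[40,17,-6,32,0,-0.02,0],[40,17,-6,32,0,-0.02,0]]
[[8,-12,0,-21,0,0,0],[8,-23,0,-42,0,0,0],[8,-35,0,-63,0,0,0],[8,-46,0,-84,0,0,0],[8,-58,0,-105,0,0,0]]
```

servo_tool:
  deltas:
    - [40,8,-3,16,0,-0.01,0]
    - [40,15,-6,33,0,-0.01,0]
    - [40,23,-9,49,0.01,-0.02,0]
    - [40,31,-12,65,0.01,-0.03,0]
    - [40,38,-14,82,0.01,-0.03,0]
  force: 30

```text
time: 9.7
ee_pos: [527.2, -141.3, 88.5]
tcp_rot: [[-0.913, 0.053, 0.404], [0.053, 0.999, -0.01], [-0.403, 0.012, -0.915]]
contact_force: [-0.0, -0.4, 1.1]
opening: 0.438
grasp_force: 0.0
```

servo_tool:
  deltas:
    - [40,8,-3,16,0,-0.01,0]
    - [40,17,-6,32,0,-0.02,0]
    - [40,17,-6,32,0,-0.02,0]
    - [40,17,-6,32,0,-0.02,0]
    - [8,17,-6,32,0,-0.02,0]

```text
time: 10.2
ee_pos: [530.8, -149.8, 73.9]
tcp_rot: [[-0.92, 0.058, 0.388], [0.063, 0.998, -0.001], [-0.388, 0.024, -0.921]]
contact_force: [-0.2, -0.4, 0.3]
opening: 0.389
grasp_force: 0.0
```

servo_tool:
  deltas:
    - [8,0,0,0,0,0,0]
    - [8,0,0,0,0,0,0]
    - [8,0,0,0,0,0,0]
    - [8,0,0,0,0,0,0]
    - [8,0,0,0,0,0,0]

```text
time: 10.7
ee_pos: [530.8, -150.1, 73.6]
tcp_rot: [[-0.92, 0.061, 0.388], [0.066, 0.998, -0.001], [-0.387, 0.025, -0.922]]
contact_force: [0.1, 0.0, -0.1]
opening: 0.092
grasp_force: 0.0
```

Run:
```python
from h import *
print(get_state()["joint_pos"].round(2))
```

```text
[ 0.25  0.37  0.06  2.25 -0.8   0.19  2.57]
```

Run:
```python
from h import *
plan([(np.array([512.,-146,130]),ori(-.065,-.1),40,25,2)],rad=.08)
```

```text
[[40,-1,1,-15,0.01,0.07,0],[40,-2,2,-30,0.01,0.15,0],[40,-3,3,-44,0.02,0.22,0],[40,-4,4,-59,0.03,0.3,0],[40,-4,4,-59,0.03,0.3,0]]
[[40,0,0,0,0,0,0],[40,0,0,0,0,0,0],[40,0,0,0,0,0,0],[40,0,0,0,0,0,0],[40,0,0,0,0,0,0]]
```

servo_tool:
  deltas:
    - [40,-1,1,-15,0.01,0.07,0]
    - [40,-2,2,-30,0.01,0.15,0]
    - [40,-3,3,-44,0.02,0.22,0]
    - [40,-4,4,-59,0.03,0.3,0]
    - [40,-4,4,-59,0.03,0.3,0]

```text
time: 11.2
ee_pos: [515.5, -145.9, 131.7]
tcp_rot: [[-0.993, 0.065, 0.101], [0.064, 0.998, -0.013], [-0.102, -0.006, -0.995]]
contact_force: [0.7, 1.1, -0.5]
opening: 0.426
grasp_force: 0.0
```

servo_tool:
  deltas:
    - [40,0,0,0,0,0,0]
    - [40,0,0,0,0,0,0]
    - [40,0,0,0,0,0,0]
    - [40,0,0,0,0,0,0]
    - [40,0,0,0,0,0,0]

```text
time: 11.7
ee_pos: [511.2, -146.7, 129.2]
tcp_rot: [[-0.993, 0.069, 0.097], [0.069, 0.998, -0.011], [-0.097, -0.004, -0.995]]
contact_force: [-0.9, -0.5, 0.5]
opening: 0.434
grasp_force: 0.0
```

Run:
```python
from h import *
print(get_state()["joint_pos"].round(2))
```

```text
[-0.25  0.38  0.58  2.04 -0.34  0.71  2.05]
```

servo_tool:
  deltas:
    - [40,0,0,-10,0,0,-0.13]
    - [40,0,0,-20,0,0,-0.26]
    - [40,0,0,-20,0,0,-0.39]
    - [40,0,0,-20,0,0,-0.52]
    - [40,0,0,-20,0,0,-0.65]

```text
time: 12.2
ee_pos: [509.7, -146.2, 149.4]
tcp_rot: [[-0.831, -0.548, 0.097], [-0.551, 0.834, -0.011], [-0.075, -0.063, -0.995]]
contact_force: [1.2, -2.7, -0.8]
opening: 0.44
grasp_force: 0.0
```

servo_tool:
  deltas:
    - [40,0,0,0,0,0,-0.13]
    - [40,0,0,0,0,0,-0.26]
    - [40,0,0,0,0,0,-0.39]
    - [40,0,0,0,0,0,-0.52]
    - [40,0,0,0,0,0,-0.65]

```text
time: 12.7
ee_pos: [507.2, -145.4, 146.2]
tcp_rot: [[-0.497, -0.864, 0.082], [-0.867, 0.498, -0.01], [-0.033, -0.076, -0.997]]
contact_force: [-0.0, -0.1, -1.7]
opening: 0.437
grasp_force: 0.0
```

```bash
sed -i 's/^DOWN=.*/DOWN=R.from_matrix(np.diag([1.,-1,-1]))  # tool y = -frame y (flipped)/; s/^LEAN=.*/LEAN=-.25/; s/^GX,GZ=.*/GX,GZ=-66,24/' h.py
python3 - <<'E'
from h import *
s=get_state();print(s["joint_pos"].round(2),s["tcp_rot"].round(2))
H=pickle.load(open("hooks.pkl","rb"))
f=(H[0][0]+[0,.5,0],-.065);t,o=hook_pinch(f,0);print(t)
plan([(t+[0,0,110],o,40)])
plan([(t,o,40,20,2)],pose=(t+[0,0,110],o))
E
```

```text
[ 0.8   0.38 -0.67  1.99  0.33  0.79  2.57] [[-0.5  -0.86  0.08]
 [-0.87  0.5  -0.01]
 [-0.03 -0.08 -1.  ]]
[ 504.88356243 -141.74497186    9.78444647]
[[40,0,0,2,0.01,0.01,-0.13],[40,0,1,3,0.02,0.01,-0.25],[40,0,1,5,0.03,0.02,-0.38],[40,0,1,7,0.04,0.03,-0.51],[40,0,2,8,0.05,0.03,-0.63]]
[[40,-1,0,2,0.01,0.01,-0.13],[40,-1,0,3,0.02,0.02,-0.25],[40,-1,1,5,0.03,0.02,-0.38],[40,-2,1,7,0.05,0.03,-0.51],[40,-2,1,8,0.06,0.04,-0.63]]
[[40,-1,0,2,0.01,0,-0.13],[40,-1,0,3,0.02,0.01,-0.26],[40,-2,1,5,0.03,0.01,-0.38],[40,-2,1,6,0.04,0.02,-0.51],[40,-3,1,8,0.05,0.03,-0.63]]
[[40,0,0,2,0.02,0,-0.13],[40,0,0,2,0.02,0,-0.13],[40,0,0,2,0.02,0,-0.13],[40,0,0,2,0.02,0,-0.13],[40,0,0,2,0.02,0,-0.13]]
[[40,-5,0,18,0,0,0],[40,-9,0,36,0,0,0],[40,-14,0,53,0,0,0],[40,-18,0,71,0,0,0],[40,-23,0,89,0,0,0]]
[[40,-4,0,18,0,0,0],[40,-4,0,18,0,0,0],[40,-4,0,18,0,0,0],[40,-4,0,18,0,0,0],[40,-4,0,18,0,0,0]]
```

servo_tool:
  deltas:
    - [40,0,0,0,0,0,0.14]
    - [40,0,0,0,0,0,0.28]
    - [40,0,0,0,0,0,0.42]
    - [40,0,0,0,0,0,0.56]
    - [40,0,0,0,0,0,0.7]

```text
time: 13.2
ee_pos: [507.0, -145.7, 145.6]
tcp_rot: [[-0.94, -0.331, 0.081], [-0.333, 0.943, -0.009], [-0.074, -0.035, -0.997]]
contact_force: [-0.6, 0.4, 0.1]
opening: 0.44
grasp_force: 0.0
```

servo_tool:
  deltas:
    - [40,0,0,0,0,0,0.14]
    - [40,0,0,0,0,0,0.28]
    - [40,0,0,0,0,0,0.42]
    - [40,0,0,0,0,0,0.56]
    - [40,0,0,0,0,0,0.7]

```text
time: 13.7
ee_pos: [507.1, -145.5, 145.6]
tcp_rot: [[-0.933, 0.352, 0.081], [0.352, 0.936, -0.009], [-0.079, 0.02, -0.997]]
contact_force: [0.9, -0.4, -0.3]
opening: 0.433
grasp_force: 0.0
```

servo_tool:
  deltas:
    - [40,0,0,0,0,0,0.14]
    - [40,0,0,0,0,0,0.28]
    - [40,0,0,0,0,0,0.42]
    - [40,0,0,0,0,0,0.56]
    - [40,0,0,0,0,0,0.7]

```text
time: 14.2
ee_pos: [507.1, -145.4, 145.6]
tcp_rot: [[-0.487, 0.87, 0.081], [0.872, 0.489, -0.009], [-0.048, 0.066, -0.997]]
contact_force: [-0.4, -1.7, -0.2]
opening: 0.434
grasp_force: 0.0
```

servo_tool:
  deltas:
    - [40,0,0,0,0,0,0.14]
    - [40,0,0,0,0,0,0.28]
    - [40,0,0,0,0,0,0.42]
    - [40,0,0,0,0,0,0.56]
    - [40,0,0,0,0,0,0.7]

```text
time: 14.7
ee_pos: [507.1, -145.4, 145.6]
tcp_rot: [[0.188, 0.979, 0.081], [0.982, -0.188, -0.009], [0.006, 0.081, -0.997]]
contact_force: [-0.1, -0.3, -0.8]
opening: 0.432
grasp_force: 0.0
```

servo_tool:
  deltas:
    - [40,0,0,0,0,0,0.14]
    - [40,0,0,0,0,0,0.28]
    - [40,0,0,0,0,0,0.42]
    - [40,0,0,0,0,0,0.56]
    - [40,0,0,0,0,0,0.7]

```text
time: 15.2
ee_pos: [507.1, -145.4, 145.6]
tcp_rot: [[0.774, 0.628, 0.081], [0.63, -0.776, -0.009], [0.057, 0.058, -0.997]]
contact_force: [-0.1, -0.3, -0.3]
opening: 0.436
grasp_force: 0.0
```

Run:
```python
from h import *
s=get_state();print(s["joint_pos"].round(2),s["tcp_rot"].round(2))
H=pickle.load(open("hooks.pkl","rb"))
f=(H[0][0]+[0,.5,0],-.065);t,o=hook_pinch(f,0);print(t)
plan([(t+[0,0,110],o,40)])
```

```text
[ 0.2   0.31  0.05  2.01 -0.04  0.74 -0.62] [[ 0.77  0.63  0.08]
 [ 0.63 -0.78 -0.01]
 [ 0.06  0.06 -1.  ]]
[ 504.88356243 -141.74497186    9.78444647]
[[40,0,-1,4,-0.01,0.03,0.12],[40,0,-2,8,-0.02,0.05,0.25],[40,0,-3,13,-0.03,0.08,0.37],[40,-1,-4,17,-0.04,0.11,0.5],[40,-1,-5,21,-0.05,0.13,0.62]]
[[40,-1,-1,4,-0.01,0.03,0.13],[40,-1,-1,4,-0.01,0.03,0.13],[40,-1,-1,4,-0.01,0.03,0.13],[40,-1,-1,4,-0.01,0.03,0.13],[40,-1,-1,4,-0.01,0.03,0.13]]
```

Elbow is centred now. I'll continue and then descend (the descent rows I computed earlier still hold).

servo_tool:
  deltas:
    - [40,0,-1,4,-0.01,0.03,0.12]
    - [40,0,-2,8,-0.02,0.05,0.25]
    - [40,0,-3,13,-0.03,0.08,0.37]
    - [40,-1,-4,17,-0.04,0.11,0.5]
    - [40,-1,-5,21,-0.05,0.13,0.62]

```text
time: 15.7
ee_pos: [504.4, -142.8, 124.1]
tcp_rot: [[0.974, 0.058, 0.217], [0.062, -0.998, -0.008], [0.216, 0.021, -0.976]]
contact_force: [-0.9, -0.0, -0.6]
opening: 0.436
grasp_force: 0.0
```

servo_tool:
  deltas:
    - [40,-1,-1,4,-0.01,0.03,0.13]
    - [40,-1,-1,4,-0.01,0.03,0.13]
    - [40,-1,-1,4,-0.01,0.03,0.13]
    - [40,-1,-1,4,-0.01,0.03,0.13]
    - [40,-1,-1,4,-0.01,0.03,0.13]

```text
time: 16.2
ee_pos: [505.5, -141.5, 120.7]
tcp_rot: [[0.967, -0.062, 0.246], [-0.06, -0.998, -0.018], [0.247, 0.002, -0.969]]
contact_force: [0.3, -0.1, -0.2]
opening: 0.435
grasp_force: 0.0
```

servo_tool:
  deltas:
    - [40,-5,0,18,0,0,0]
    - [40,-9,0,36,0,0,0]
    - [40,-14,0,53,0,0,0]
    - [40,-18,0,71,0,0,0]
    - [40,-18,0,71,0,0,0]

```text
time: 16.7
ee_pos: [503.4, -141.0, 45.0]
tcp_rot: [[0.968, -0.063, 0.242], [-0.061, -0.998, -0.016], [0.242, 0.001, -0.97]]
contact_force: [-0.2, 0.1, 0.2]
opening: 0.435
grasp_force: 0.0
```

Run:
```python
from h import *
s=get_state();print(s["joint_pos"].round(2))
H=pickle.load(open("hooks.pkl","rb"))
f=(H[0][0]+[0,.5,0],-.065);t,o=hook_pinch(f,0);print(t)
plan([(t,o,40,15)])
```

```text
[ 0.18  0.42  0.08  2.21 -0.29  0.28 -1.11]
[ 504.88356243 -141.74497186    9.78444647]
[[40,-2,0,12,0,0,0],[40,-5,0,23,0,0,0],[40,-7,1,35,0,0.01,0],[40,-7,1,35,0,0.01,0],[40,-7,1,35,0,0.01,0]]
```

```bash
sed -i 's/^LEAN=.*/LEAN=-.16/' h.py
python3 - <<'E'
from h import *
H=pickle.load(open("hooks.pkl","rb"))
f=(H[0][0]+[0,.5,0],-.065);t,o=hook_pinch(f,0);print(t)
plan([(t,o,40,12)])
E
```

```text
[ 503.23104737 -141.63740685    9.44012707]
[[40,-3,0,11,0,-0.03,0],[40,-6,0,23,0,-0.06,0],[40,-9,1,34,0,-0.08,0],[40,-9,1,34,0,-0.08,0],[40,-9,1,34,0,-0.08,0]]
```

servo_tool:
  deltas:
    - [40,-3,0,11,0,-0.03,0]
    - [40,-6,0,23,0,-0.06,0]
    - [40,-9,1,34,0,-0.08,0]
    - [40,-9,1,34,0,-0.08,0]
    - [40,-9,1,34,0,-0.08,0]
  force: 35

```text
time: 17.2
ee_pos: [504.5, -142.5, 12.0]
tcp_rot: [[0.984, -0.064, 0.168], [-0.062, -0.998, -0.013], [0.168, 0.002, -0.986]]
contact_force: [0.2, 0.3, -0.0]
opening: 0.431
grasp_force: 0.0
```

servo_tool:
  deltas:
    - [6,0,0,0,0,0,0]
    - [6,0,0,0,0,0,0]
    - [6,0,0,0,0,0,0]
    - [6,0,0,0,0,0,0]
    - [6,0,0,0,0,0,0]

```text
time: 17.7
ee_pos: [504.6, -142.5, 12.2]
tcp_rot: [[0.984, -0.064, 0.168], [-0.063, -0.998, -0.013], [0.168, 0.002, -0.986]]
contact_force: [-1.4, 0.5, 2.9]
opening: 0.128
grasp_force: 35.0
```

Run:
```python
from h import *
s=get_state();print(s["joint_pos"].round(2),s["ee_pos"],s["opening"]*91.8,s["grasp_force"])
c=read_camera("wrist");cv2.imwrite("pics/w1.png",c["color"][:,:,::-1])
```

```text
[ 0.15  0.51  0.11  2.16 -0.27  0.32 -1.14] [ 504.59266641 -142.54503449   12.18403696] 11.742941094254794 35.00110745429993
```

View pics/w1.png

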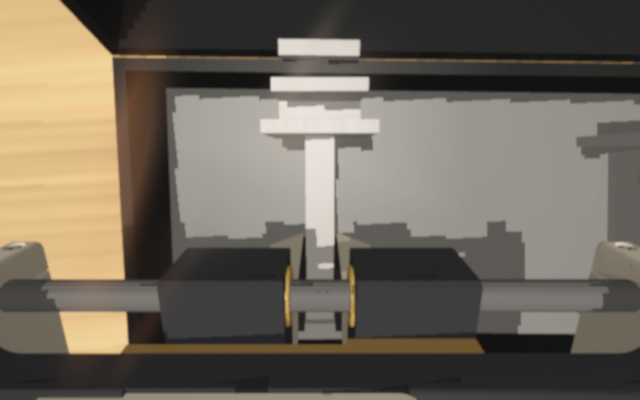

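Hook held at an 11.7 mm opening. In the wrist view its plate top is at rows 120-133 (cols 262-378), the shelf at row 84, and the lip top at rows 39-55 (cols 278-360). Next I'll compute the in-hand pose.

```bash
cat >> h.py <<'E'
def inhand(c,boxes):
    """mean of depth points in tool axes relative to the pinch point, per pixel box"""
    s=get_state();P=cloud(c);Rt=s["tcp_rot"];out=[]
    for u0,u1,v0,v1 in boxes:
        Q=P[v0:v1,u0:u1].reshape(-1,3);Q=Q[~np.isnan(Q[:,0])]
        W=np.median(Q,0);out.append((W,Rt.T@(W-s["ee_pos"])+[0,0,pinch_z],Q.std(0)))
    return out
E
python3 - <<'E'
from h import *
np.set_printoptions(precision=1,suppress=True)
c=read_camera("wrist");pickle.dump(c,open("w1.pkl","wb"));print(c["position"])
for r in inhand(c,[(275,365,123,130),(284,354,42,52),(312,328,150,220),(277,362,80,88)]):
    f=R.from_euler('z',.0625).apply(r[0]-[566.1,-145.7,4]);print(*r,f)
E
```

```text
[ 553.  -145.6  180.8]
[ 563.5 -146.4   48.9] [64.4  0.2 -7.5] [1.  9.6 0.6] [-2.5 -0.9 44.9]
[ 592.6 -148.    46. ] [92.6 -0.   0.3] [1.1 7.4 0.6] [26.6 -0.7 42. ]
[ 540.5 -145.    34. ] [39.2  0.2  3.4] [8.5 2.  0.6] [-25.6  -0.9  30. ]
[ 574.7 -147.    69.9] [ 78.9   0.1 -26.3] [0.8 7.5 0.6] [ 8.6 -0.8 65.9]
```

```bash
cat > clr.py <<'E'
import numpy as np
def box(x0,x1,z0,z1,n=1.0):
    a=np.arange(x0,x1+.1,n);b=np.arange(z0,z1+.1,n)
    return np.concatenate([np.c_[a,0*a+z0],np.c_[a,0*a+z1],np.c_[0*b+x0,b],np.c_[0*b+x1,b]])
def sd(p,b):
    x0,x1,z0,z1=b;dx=np.maximum(x0-p[:,0],p[:,0]-x1);dz=np.maximum(z0-p[:,1],p[:,1]-z1)
    return np.where((dx>0)|(dz>0),np.hypot(np.maximum(dx,0),np.maximum(dz,0)),np.maximum(dx,dz)).min()
OB=[(0,4,20,47),(0,45,-80,0),(0,45,47,70),(39,45,0,47)]
HK=[(-5,0,0,45),(0,10.5,41,45),(6.5,10.5,41,66),(-85,-5,0,30)]
def rot(p,f): c,s=np.cos(f),np.sin(f);return np.c_[p[:,0]*c+p[:,1]*s,-p[:,0]*s+p[:,1]*c]
def clear(tx,tz,f):
    m=99
    for h in HK:
        P=rot(box(*h),f)+[tx,tz]
        for o in OB:
            m=min(m,sd(P,o),sd(rot(box(*o)-[tx,tz],-f),h))
    return m
def body(tx,tz,f,pin=(-64.8,26.7),lean=-.168):
    B=rot(box(-37.5,37.5,47,150,3),lean)+pin
    P=rot(B,f)+[tx,tz];return min(sd(P,o) for o in OB)
E
python3 - <<'E'
from clr import *
import itertools
t=None
for f in np.arange(.7,-.01,-.1):
    best=None
    if t is None: G=itertools.product(np.arange(-45,-15,1.5),np.arange(-45,0,1.5))
    else: G=itertools.product(t[0]+np.arange(-3,9,1),t[1]+np.arange(-7,3,1))
    best=max((min(clear(a,b,f),3),-abs(clear(a,b,f)-3),a,b) for a,b in G) if t is None else max((clear(a,b,f),0,a,b) for a,b in G)
    if t is None:
        # deepest along lip with clearance>=1.2
        c=[(a*np.sin(f)+b*np.cos(f),a,b) for a in np.arange(-45,-10,1.) for b in np.arange(-45,5,1.) if clear(a,b,f)>1.0]
        _,a,b=max(c);best=(clear(a,b,f),0,a,b)
        for k in range(0,50,5): print("  ins",k,clear(a-k*np.sin(f),b-k*np.cos(f),f),body(a-k*np.sin(f),b-k*np.cos(f),f))
    t=best[2:];print(round(f,2),t,best[0],body(*t,f))
E
```

```text
ins 0 1.3200955526246396 3.6487507741191507
  ins 5 1.3242134332944264 -0.17546016230329542
  ins 10 1.3242134332944246 -3.9996710987257416
  ins 15 3.121611153400945 -2.655755819583348
  ins 20 -0.7025997830214976 -2.4782150421696194
  ins 25 -4.52681071944394 -2.3006742647558944
  ins 30 -4.6941082750525 -1.1988349876660607
  ins 35 -4.6941082750525 -0.4238188805410914
  ins 40 -4.694108275052493 -0.24627810312737353
  ins 45 -4.694108275052486 0.25544638645905593
0.7 (np.float64(-13.0), np.float64(-10.0)) 1.3200955526246396 3.6487507741191507
0.6 (np.float64(-10.0), np.float64(-12.0)) 1.4776464683563582 3.606615945176884
0.5 (np.float64(-11.0), np.float64(-19.0)) 0.5338575772083249 3.3622657474051474
0.4 (np.float64(-14.0), np.float64(-26.0)) 2.7699770160154777 13.484157178361672
0.3 (np.float64(-14.0), np.float64(-31.0)) 4.213584441256957 22.508900851325645
0.2 (np.float64(-10.0), np.float64(-33.0)) 3.244577862175394 28.643396442032028
0.1 (np.float64(-6.0), np.float64(-37.0)) 2.240463096088953 33.59092180102262
0.0 (np.float64(-1.0), np.float64(-35.0)) 0.9999999999999961 36.68686608869053
```

```bash
cat > path.py <<'E'
from clr import *
import heapq,functools
F=[round(.05*i,2) for i in range(0,17)]
@functools.lru_cache(None)
def cost(i,j,k):
    a,b,f=i-70,j-70,F[k]
    m=min(clear(a,b,f),4)
    if m<.7: return None
    bd=body(a,b,f)
    if bd<5: return None
    return 1/m**2+ (1/bd)
s=(69,70-35,0);D={s:0};prev={};q=[(0,s)]
while q:
    d,n=heapq.heappop(q)
    if d>D[n]: continue
    if n[0]<=12: break
    for di in(-1,0,1):
        for dj in(-1,0,1):
            for dk in(-1,0,1):
                m=(n[0]+di,n[1]+dj,n[2]+dk)
                if m==n or not(0<=m[0]<=72 and 0<=m[1]<=75 and 0<=m[2]<len(F)): continue
                c=cost(*m)
                if c is None: continue
                e=d+c*(abs(di)+abs(dj)+abs(dk)+.0)**.5+.1
                if e<D.get(m,1e9): D[m]=e;prev[m]=n;heapq.heappush(q,(e,m))
p=[n]
while p[-1]!=s:p.append(prev[p[-1]])
for x in p: a,b,f=x[0]-70,x[1]-70,F[x[2]];print(a,b,f,round(clear(a,b,f),1),round(body(a,b,f),0))
E
time timeout 500 python3 path.py
```

```text
-1 -26 0.0 1.0 37.0
-1 -27 0.0 1.0 37.0
-1 -28 0.0 1.0 37.0
-1 -29 0.0 1.0 37.0
-1 -30 0.0 1.0 37.0
-1 -31 0.0 1.0 37.0
-1 -32 0.0 1.0 37.0
-1 -33 0.0 1.0 37.0
-1 -34 0.0 1.0 37.0
-1 -35 0.0 1.0 37.0
real	0m1.001s
user	0m1.110s
sys	0m0.104s
```

```bash
sed -i 's/a,b,f=i-70,j-70,F\[k\]/a,b,f=i*.5-70,j-70,F[k]/; s/m<.7/m<.4/; s/s=(69,/s=(138,/; s/n\[0\]<=12/n[0]<=24/; s/<=72 and/<=144 and/; s/a,b,f=x\[0\]-70/a,b,f=x[0]*.5-70/' path.py; time timeout 560 python3 path.py
```

```text
-58.0 -36 0.25 31.5 71.0
-57.5 -36 0.25 31.0 71.0
-57.0 -36 0.25 30.5 70.0
-56.5 -36 0.25 30.0 70.0
-56.0 -36 0.25 29.5 69.0
-55.5 -36 0.25 29.0 69.0
-55.0 -36 0.25 28.5 68.0
-54.5 -36 0.25 28.0 68.0
-54.0 -36 0.25 27.5 67.0
-53.5 -36 0.25 27.0 67.0
-53.0 -36 0.25 26.5 66.0
-52.5 -36 0.25 26.0 66.0
-52.0 -36 0.25 25.5 65.0
-51.5 -36 0.25 25.0 65.0
-51.0 -36 0.25 24.5 64.0
-50.5 -36 0.25 24.0 64.0
-50.0 -36 0.25 23.5 63.0
-49.5 -36 0.25 23.0 63.0
-49.0 -36 0.25 22.5 62.0
-48.5 -36 0.25 22.0 62.0
-48.0 -36 0.25 21.5 61.0
-47.5 -36 0.25 21.0 61.0
-47.0 -36 0.25 20.5 60.0
-46.5 -36 0.25 20.0 60.0
-46.0 -36 0.25 19.5 59.0
-45.5 -36 0.25 19.0 59.0
-45.0 -36 0.3 15.5 53.0
-44.5 -36 0.35 12.0 47.0
-44.0 -36 0.4 8.6 40.0
-43.5 -36 0.45 5.5 34.0
-43.0 -36 0.5 3.8 28.0
-42.5 -36 0.55 4.0 22.0
-42.0 -35 0.6 4.2 16.0
-41.5 -34 0.6 3.2 16.0
-41.0 -33 0.6 2.2 16.0
-40.5 -32 0.65 2.4 11.0
-40.0 -31 0.65 2.6 11.0
-39.5 -30 0.65 2.1 11.0
-39.0 -30 0.65 2.4 10.0
-38.5 -29 0.65 2.3 10.0
-38.0 -29 0.65 2.2 10.0
-37.5 -28 0.65 2.4 10.0
-37.0 -27 0.65 2.3 10.0
-36.5 -27 0.65 2.2 9.0
-36.0 -26 0.65 2.4 9.0

[... 958 characters left out ...]
 -28 0.35 4.5 19.0
-14.5 -28 0.35 4.0 18.0
-14.0 -28 0.3 3.5 23.0
-13.5 -28 0.3 4.0 22.0
-13.0 -28 0.3 4.1 22.0
-12.5 -28 0.3 3.7 21.0
-12.0 -29 0.25 3.1 26.0
-11.5 -29 0.25 3.6 25.0
-11.0 -29 0.25 3.5 25.0
-10.5 -29 0.25 3.0 24.0
-10.0 -30 0.2 2.7 29.0
-9.5 -30 0.2 3.2 28.0
-9.0 -30 0.2 2.9 28.0
-8.5 -30 0.2 2.4 27.0
-8.0 -31 0.15 2.3 31.0
-7.5 -31 0.15 2.8 31.0
-7.0 -31 0.15 2.3 30.0
-6.5 -31 0.15 1.8 30.0
-6.0 -32 0.1 1.7 34.0
-5.5 -32 0.1 2.2 33.0
-5.0 -32 0.1 1.8 33.0
-4.5 -32 0.1 1.3 32.0
-4.0 -33 0.05 1.2 36.0
-3.5 -33 0.05 1.7 35.0
-3.0 -33 0.05 1.3 35.0
-2.5 -33 0.05 0.8 34.0
-2.0 -34 0.0 0.5 38.0
-1.5 -34 0.0 1.0 37.0
-1.0 -35 0.0 1.0 37.0
real	6m18.534s
user	6m14.511s
sys	0m0.113s
```

```bash
cat >> h.py <<'E'
HAND=dict(c=(-64.8,0,26.7),lean=-.168)
def hp(O,yaw,pitch,h=HAND):       # hook origin, yaw, pitch -> tcp, ori
    q=np.array(O)+(R.from_euler('z',yaw)*R.from_euler('y',pitch)).apply(h['c'])
    o=ori(yaw,pitch+h['lean']); return tcp(q,o),o
def gp(y,tx,tz,pitch,h=HAND,f=PANEL): return hp(fr(f,[tx,y,130+tz]),f[1],pitch,h)
E
python3 - <<'E'
from h import *
O=np.array([566.1,-146.5,4]);y=-.0625
plan([(*hp(O+[0,0,115],y,0),6,25),(*gp(50,-95,-36,.3),6,28),(*gp(50,-75,-36,.5),6,15)])
E
```

```text
[[6,4,0,-23,0,0,0],[6,8,0,-45,0,0,0],[6,12,0,-68,0,0,0],[6,15,0,-91,0,0,0],[6,19,0,-113,0,0,0]]
[[6,-5,-26,-1,0,-0.02,-0.03],[6,-10,-53,-1,0,-0.05,-0.06],[6,-15,-80,-1,0,-0.07,-0.09],[6,-20,-107,-2,0,-0.09,-0.12],[6,-25,-134,-2,0,-0.11,-0.15]]
[[6,-1,-27,0,0.01,-0.03,-0.03],[6,-2,-54,0,0.01,-0.05,-0.06],[6,-4,-81,0,0.01,-0.07,-0.09],[6,-5,-109,0,0.01,-0.1,-0.12],[6,-6,-136,0,0.01,-0.12,-0.15]]
[[6,3,-27,0,0,-0.02,-0.03],[6,6,-54,0,0,-0.04,-0.06],[6,9,-81,0,0,-0.07,-0.09],[6,22,-82,-6,0,-0.17,-0.09],[6,35,-84,-12,-0.01,-0.27,-0.09]]
```

servo_tool:
  deltas:
    - [6,4,0,-23,0,0,0]
    - [6,8,0,-45,0,0,0]
    - [6,12,0,-68,0,0,0]
    - [6,15,0,-91,0,0,0]
    - [6,19,0,-113,0,0,0]

```text
time: 18.3
ee_pos: [503.7, -142.0, 127.1]
tcp_rot: [[0.984, -0.064, 0.167], [-0.063, -0.998, -0.012], [0.167, 0.002, -0.986]]
contact_force: [-0.0, 0.1, -1.5]
opening: 0.124
grasp_force: 35.0
```

servo_tool:
  deltas:
    - [6,-5,-26,-1,0,-0.02,-0.03]
    - [6,-10,-53,-1,0,-0.05,-0.06]
    - [6,-15,-80,-1,0,-0.07,-0.09]
    - [6,-20,-107,-2,0,-0.09,-0.12]
    - [6,-25,-134,-2,0,-0.11,-0.15]

```text
time: 18.8
ee_pos: [487.4, -5.8, 123.8]
tcp_rot: [[0.995, 0.086, 0.057], [0.087, -0.996, -0.014], [0.056, 0.019, -0.998]]
contact_force: [0.8, 0.1, -0.5]
opening: 0.131
grasp_force: 35.0
```

servo_tool:
  deltas:
    - [6,-1,-27,0,0.01,-0.03,-0.03]
    - [6,-2,-54,0,0.01,-0.05,-0.06]
    - [6,-4,-81,0,0.01,-0.07,-0.09]
    - [6,-5,-109,0,0.01,-0.1,-0.12]
    - [6,-6,-136,0,0.01,-0.12,-0.15]

```text
time: 19.3
ee_pos: [470.0, 129.2, 120.8]
tcp_rot: [[0.97, 0.234, -0.063], [0.233, -0.972, -0.024], [-0.066, 0.008, -0.998]]
contact_force: [0.1, -0.1, -0.7]
opening: 0.126
grasp_force: 35.0
```

servo_tool:
  deltas:
    - [6,3,-27,0,0,-0.02,-0.03]
    - [6,6,-54,0,0,-0.04,-0.06]
    - [6,9,-81,0,0,-0.07,-0.09]
    - [6,22,-82,-6,0,-0.17,-0.09]
    - [6,35,-84,-12,-0.01,-0.27,-0.09]

```text
time: 19.8
ee_pos: [484.9, 219.1, 130.6]
tcp_rot: [[0.893, 0.321, -0.315], [0.303, -0.947, -0.107], [-0.333, -0.0, -0.943]]
contact_force: [1.2, 0.3, -0.8]
opening: 0.127
grasp_force: 35.0
```

servo_tool:
  deltas:
    - [6,0,0,0,0,0,0]
    - [6,0,0,0,0,0,0]
    - [6,0,0,0,0,0,0]
    - [6,0,0,0,0,0,0]
    - [6,0,0,0,0,0,0]

```text
time: 20.3
ee_pos: [485.0, 217.9, 130.8]
tcp_rot: [[0.895, 0.319, -0.311], [0.301, -0.948, -0.105], [-0.329, 0.0, -0.944]]
contact_force: [1.1, -0.8, -1.6]
opening: 0.132
grasp_force: 35.0
```

Run:
```python
from h import *
np.set_printoptions(precision=2,suppress=True)
s=get_state();print(s["joint_pos"],s["opening"]*91.8,s["ee_pos"],gp(50,-75,-36,.5)[0],(R.from_matrix(s["tcp_rot"]).inv()*gp(50,-75,-36,.5)[1]).as_rotvec())
c=read_camera("wrist");pickle.dump((c,s),open("w2.pkl","wb"));cv2.imwrite("pics/w2.png",c["color"][:,:,::-1])
```

```text
[-0.47  0.59  0.03  1.65 -0.06  1.23 -1.66] 12.081171615119706 [484.98 217.92 130.76] [485.41 217.61 130.72] [0. 0. 0.]
```

View pics/w2.png

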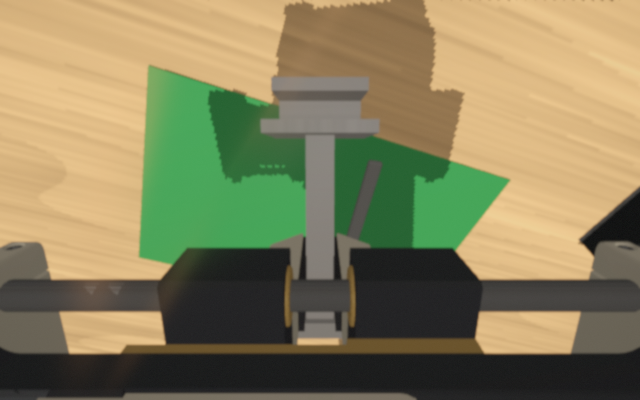

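Run:
```python
from h import *
np.set_printoptions(precision=2,suppress=True)
c=pickle.load(open("top1.pkl","rb"));P=cloud(c).reshape(-1,3)
l=R.from_euler('z',-PANEL[1]).apply(P-PANEL[0])
def show(m,t):
    # front edge per y-bin
    e=[];
    for y in range(-120,121,20):
        k=m&(abs(l[:,1]-y)<10)
        if k.sum()>5:e.append((y,l[k,0].min(),l[k,0].max()))
    e=np.array(e);print(t,np.polyfit(e[:,0],e[:,1],1),np.polyfit(e[:,0],e[:,2],1),e[:,1].std())
top=(l[:,2]>194)&(l[:,2]<207)&(l[:,0]>-20)&(l[:,0]<70)
show(top,"top");print(l[top,1].min(),l[top,1].max(),np.median(l[top,2]))
# front face points between z 80..125 and 155..190
fa=(l[:,2]>75)&(l[:,2]<125)&(abs(l[:,0])<15)&(abs(l[:,1])<125)
k=np.polyfit(l[fa,1],l[fa,0],1);print("face",fa.sum(),k,(l[fa,0]-np.polyval(k,l[fa,1])).std())
fb=(l[:,2]>155)&(l[:,2]<190)&(abs(l[:,0])<15)&(abs(l[:,1])<125)
k=np.polyfit(l[fb,1],l[fb,0],1);print("upper face",fb.sum(),k,(l[fb,0]-np.polyval(k,l[fb,1])).std())
```

```text
top [-0.01 -0.09] [-0.   47.06] 0.473856286073423
-733.3444000954808 -8.184118447645709 199.91965110659703
face 175 [0.   1.89] 0.8255096822138144
upper face 132 [0.   1.89] 0.5991733345551679
```

```bash
sed -i 's/PANEL=(np.array(\[620.,210,0\])/PANEL=(np.array([621.4,210.5,0])/' h.py
cat >> h.py <<'E'
INS=[(-50,-36,.5),(-43,-36,.5),(-42,-35,.6),(-40.5,-32,.65),(-32.5,-23,.65),(-28.5,-24,.6),(-25.5,-25,.55),(-22.8,-26,.5),(-20.2,-27,.45),(-17.7,-28,.4),(-15.3,-28,.35),(-13.2,-28,.3),(-11.2,-29,.25),(-9.4,-30,.2),(-7.5,-31,.15),(-5.5,-32,.1),(-3.5,-33,.05),(-1.5,-34,0)]
E
python3 - <<'E'
from h import *
plan([(*gp(50,*p),6,10) for p in INS[:5]])
a=gp(50,*INS[4]);print()
plan([(*gp(50,*p),6,8) for p in INS[5:]],pose=a)
E
```

```text
[[6,8,0,-3,0,0,0],[6,17,0,-6,0,0,0],[6,25,0,-9,0,0,0],[6,32,0,-11,0,0,0],[6,35,0,-18,0,-0.1,0]]
[[6,1,0,-6,0,-0.05,0],[6,2,0,-12,0,-0.05,0],[6,4,0,-18,0,-0.05,0],[6,4,0,-18,0,-0.05,0],[6,4,0,-18,0,-0.05,0]]

[[6,3,0,2,0,0.05,0],[6,6,0,5,0,0.1,0],[6,8,0,7,0,0.15,0],[6,10,0,10,0,0.2,0],[6,13,0,13,0,0.25,0]]
[[6,1,0,2,0,0.05,0],[6,3,0,5,0,0.1,0],[6,4,0,8,0,0.15,0],[6,6,0,12,0,0.2,0],[6,8,0,16,0,0.25,0]]
[[6,1,0,4,0,0.05,0],[6,2,0,8,0,0.1,0],[6,4,0,12,0,0.15,0],[6,4,0,12,0,0.15,0],[6,4,0,12,0,0.15,0]]
```

servo_tool:
  deltas:
    - [6,8,0,-3,0,0,0]
    - [6,17,0,-6,0,0,0]
    - [6,25,0,-9,0,0,0]
    - [6,32,0,-11,0,0,0]
    - [6,35,0,-18,0,-0.1,0]

```text
time: 20.85
ee_pos: [521.6, 230.4, 136.5]
tcp_rot: [[0.858, 0.32, -0.401], [0.29, -0.948, -0.135], [-0.424, -0.0, -0.906]]
contact_force: [0.6, 0.4, -0.9]
opening: 0.126
grasp_force: 35.0
```

servo_tool:
  deltas:
    - [6,1,0,-6,0,-0.05,0]
    - [6,2,0,-12,0,-0.05,0]
    - [6,4,0,-18,0,-0.05,0]
    - [6,4,0,-18,0,-0.05,0]
    - [6,4,0,-18,0,-0.05,0]

```text
time: 21.35
ee_pos: [533.0, 234.2, 150.7]
tcp_rot: [[0.839, 0.319, -0.441], [0.283, -0.948, -0.149], [-0.466, 0.0, -0.885]]
contact_force: [-0.6, -0.2, -1.4]
opening: 0.127
grasp_force: 35.0
```

Run:
```python
from h import *
np.set_printoptions(precision=2,suppress=True)
s=get_state();print(s["contact_force"],s["ee_pos"],gp(50,*INS[4])[0],(R.from_matrix(s["tcp_rot"]).inv()*gp(50,*INS[4])[1]).as_rotvec())
plan([(*gp(50,*p),6,8) for p in INS[5:]])
```

```text
[-0.6  -0.15 -1.39] [533.03 234.23 150.73] [532.84 233.54 150.81] [0. 0. 0.]
[[6,3,1,2,0,0.05,0],[6,5,1,5,0,0.1,0],[6,8,1,7,0,0.15,0],[6,10,1,10,0,0.2,0],[6,12,1,13,0,0.25,0]]
[[6,2,0,2,0,0.05,0],[6,3,0,5,0,0.1,0],[6,5,0,9,0,0.15,0],[6,6,0,12,0,0.2,0],[6,8,0,16,0,0.25,0]]
[[6,2,0,4,0,0.05,0],[6,3,0,8,0,0.1,0],[6,4,0,12,0,0.15,0],[6,4,0,12,0,0.15,0],[6,4,0,12,0,0.15,0]]
```

No contact so far, so I'll turn it level.

servo_tool:
  deltas:
    - [6,3,0,2,0,0.05,0]
    - [6,5,0,5,0,0.1,0]
    - [6,8,0,7,0,0.15,0]
    - [6,10,0,10,0,0.2,0]
    - [6,12,0,13,0,0.25,0]

```text
time: 21.85
ee_pos: [536.9, 235.6, 133.5]
tcp_rot: [[0.922, 0.319, -0.219], [0.311, -0.948, -0.074], [-0.231, 0.0, -0.973]]
contact_force: [-0.3, 0.0, -0.3]
opening: 0.128
grasp_force: 35.0
```

servo_tool:
  deltas:
    - [6,2,0,2,0,0.05,0]
    - [6,3,0,5,0,0.1,0]
    - [6,5,0,9,0,0.15,0]
    - [6,6,0,12,0,0.2,0]
    - [6,8,0,16,0,0.25,0]

```text
time: 22.35
ee_pos: [540.7, 236.8, 116.3]
tcp_rot: [[0.947, 0.319, 0.016], [0.319, -0.948, 0.006], [0.017, -0.0, -1.0]]
contact_force: [-0.7, 0.1, -0.4]
opening: 0.129
grasp_force: 35.0
```

servo_tool:
  deltas:
    - [6,2,0,4,0,0.05,0]
    - [6,3,0,8,0,0.1,0]
    - [6,4,0,12,0,0.15,0]
    - [6,4,0,12,0,0.15,0]
    - [6,4,0,12,0,0.15,0]

```text
time: 22.85
ee_pos: [545.5, 238.6, 104.9]
tcp_rot: [[0.935, 0.32, 0.157], [0.315, -0.948, 0.053], [0.166, -0.0, -0.986]]
contact_force: [1.4, 0.4, 0.6]
opening: 0.131
grasp_force: 35.0
```

Run:
```python
from h import *
np.set_printoptions(precision=2,suppress=True)
s=get_state();g=gp(50,*INS[-1]);print(s["contact_force"],s["ee_pos"],g[0],(R.from_matrix(s["tcp_rot"]).inv()*g[1]).as_rotvec())
c=read_camera("wrist");pickle.dump((c,s),open("w3.pkl","wb"));cv2.imwrite("pics/w3.png",c["color"][:,:,::-1])
plan([(*gp(50,-1.2,-41.5,0),6,3)])
```

```text
[1.35 0.41 0.62] [545.52 238.57 104.87] [545.63 237.83 104.16] [-0.  0.  0.]
[[6,0,0,3,0,0,0],[6,-1,0,5,0,0,0],[6,-1,1,8,0,0,0],[6,-1,1,8,0,0,0],[6,-1,1,8,0,0,0]]
```

View pics/w3.png

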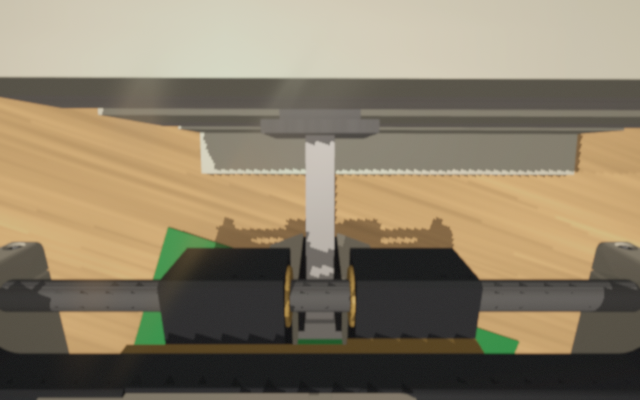

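servo_tool:
  deltas:
    - [6,0,0,3,0,0,0]
    - [6,-1,0,5,0,0,0]
    - [6,-1,0,7,0,0,0]
    - [6,-1,0,7,0,0,0]
    - [6,-1,0,7,0,0,0]

```text
time: 23.4
ee_pos: [545.9, 238.4, 96.9]
tcp_rot: [[0.935, 0.319, 0.156], [0.315, -0.948, 0.052], [0.164, 0.0, -0.986]]
contact_force: [1.1, 0.2, 1.8]
opening: 0.128
grasp_force: 35.0
```

Run:
```python
from h import *
np.set_printoptions(precision=2,suppress=True)
s=get_state();g=gp(50,0,-41,0);print(s["contact_force"],R.from_euler('z',-PANEL[1]).apply(s["ee_pos"]-g[0]),s["torque"])
```

```text
[1.15 0.2  1.75] [-1.09  0.5  -0.23] [ 0.05 -0.29 -0.02]
```

servo_tool:
  deltas:
    - [20,0,0,0,0,0,0]
    - [36,0,0,0,0,0,0]
    - [40,0,0,0,0,0,0]
    - [40,0,0,-10,0,0,0]
    - [40,0,0,-30,0,0,0]

```text
time: 23.9
ee_pos: [539.1, 236.0, 125.2]
tcp_rot: [[0.935, 0.319, 0.152], [0.315, -0.948, 0.05], [0.16, 0.001, -0.987]]
contact_force: [-0.5, -0.9, -0.5]
opening: 0.428
grasp_force: 0.0
```

servo_tool:
  deltas:
    - [40,-10,0,-30,0,0,0]
    - [40,-20,0,-60,0,0,0]
    - [40,-30,0,-80,0,0,0]
    - [40,-30,0,-80,0,0,0]
    - [40,-30,0,-80,0,0,0]

```text
time: 24.4
ee_pos: [500.4, 223.3, 201.1]
tcp_rot: [[0.935, 0.319, 0.156], [0.315, -0.948, 0.053], [0.165, -0.0, -0.986]]
contact_force: [-0.1, -0.2, -0.9]
opening: 0.437
grasp_force: 0.0
```

```bash
cat >> h.py <<'E'
def find_hooks(c,H):
    "refine hook poses standing in the case from the top depth: arm top points"
    Q=cloud(c)[150:250,320:445].reshape(-1,3);out=[]
    for O,y in H:
        l=R.from_euler('z',-y).apply(Q-O);m=(abs(l[:,1])<40)&(l[:,0]>-75)&(l[:,0]<-15)&(l[:,2]>22)&(l[:,2]<34)
        if m.sum()>20:
            k=np.polyfit(l[m,0],l[m,1],1);print(m.sum(),l[m].mean(0).round(1),l[m].std(0).round(1),k.round(3))
        else: print("none",m.sum())
def hung(c,y):
    "check a hung hook: plate/arm points in its expected frame"
    P=cloud(c).reshape(-1,3);l=R.from_euler('z',-PANEL[1]).apply(P-fr(PANEL,[0,y,89]))
    m=(abs(l[:,1])<12)&(l[:,0]>-80)&(l[:,0]<-12)&(l[:,2]>10)&(l[:,2]<50)
    q=l[m]; print("arm top",m.sum(),np.median(q[:,2]).round(1),"slope",np.polyfit(q[:,0],q[:,2],1).round(3),"yaw",np.polyfit(q[:,0],q[:,1],1).round(3))
    m=(abs(l[:,1])<30)&(l[:,0]>-12)&(l[:,0]<3)&(l[:,2]>38)&(l[:,2]<52);print("plate top",m.sum(),l[m].mean(0).round(1) if m.any() else '')
    m=(abs(l[:,1])<30)&(l[:,0]>-100)&(l[:,0]<-80)&(l[:,2]>30)&(l[:,2]<40);print("end top",m.sum(),l[m].mean(0).round(1) if m.any() else '')
E
python3 - <<'E'
from h import *
np.set_printoptions(precision=2,suppress=True)
H=pickle.load(open("hooks.pkl","rb"))
c=read_camera("top");pickle.dump(c,open("top2.pkl","wb"));s=read_camera("side")
find_hooks(c,H);hung(c,50);hung(s,50)
a=cv2.resize(c["color"][100:250,160:460,::-1],None,fx=2.6,fy=2.6,interpolation=cv2.INTER_CUBIC)
cv2.imwrite("pics/top2.png",a)
cv2.imwrite("pics/side2.png",cv2.resize(s["color"][90:330,200:460,::-1],None,fx=2.4,fy=2.4,interpolation=cv2.INTER_CUBIC))
E
```

```text
none 0
79 [-45.3   0.2  28.8] [16.6  4.   3. ] [0.  0.3]
arm top 63 28.1 slope [ 0.11 30.57] yaw [0.04 1.14]
plate top 64 [-1.9  1.2 44.3]
end top 0 
arm top 95 24.0 slope [-0.03 20.96] yaw [-0.01 -4.61]
plate top 34 [-2.3 -3.9 41.9]
end top 3 [-91.3  -3.9  30.6]
```

View pics/side2.png

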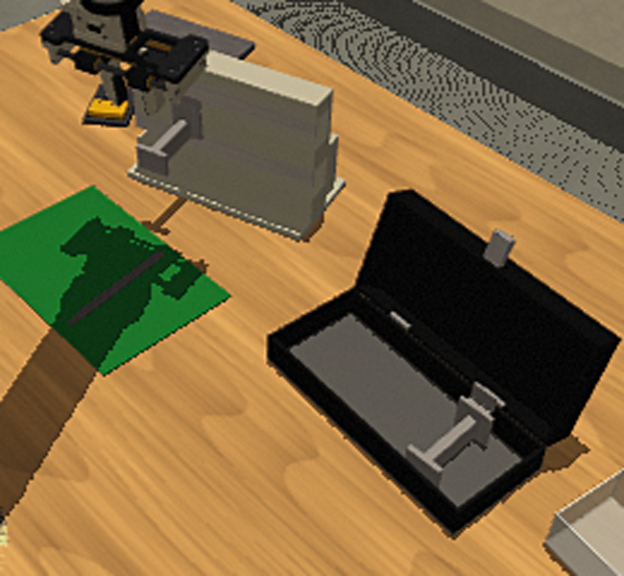

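View pics/top2.png

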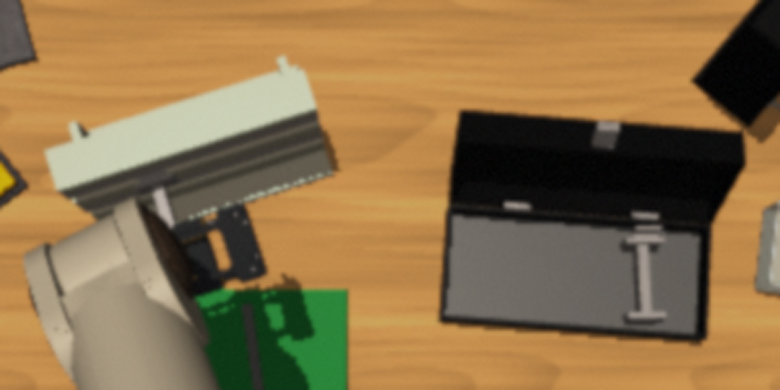

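Run:
```python
from h import *
H=pickle.load(open("hooks.pkl","rb"))
O=H[1][0]+[0,.2,0];t,o=hp(O,.02,0)
plan([(np.array([480,150,215]),ori(.15,-.168),40,35),(t+[0,0,120],o,40,38)])
print();plan([(t+[0,0,1],o,40,25)],pose=(t+[0,0,120],o));print(t)
```

```text
[[40,-13,21,-7,-0.01,0,0.06],[40,-26,42,-15,-0.02,0,0.12],[40,-39,63,-22,-0.03,0,0.17],[40,-51,98,-17,-0.03,0,0.18],[40,-63,134,-12,-0.03,0,0.19]]
[[40,-5,37,6,0,0,0.01],[40,-10,74,12,-0.01,0,0.03],[40,-15,111,19,-0.01,0,0.04],[40,-20,148,25,-0.01,0,0.05],[40,-25,185,31,-0.01,0,0.06]]
[[40,-2,38,6,0,0,0.01],[40,-5,75,13,0,0,0.02],[40,-8,112,19,-0.01,0,0.03],[40,-10,149,26,-0.01,0,0.04],[40,-13,186,32,-0.01,0,0.05]]

[[40,-4,0,23,0,0,0],[40,-8,0,47,0,0,0],[40,-12,0,70,0,0,0],[40,-16,0,94,0,0,0],[40,-20,0,117,0,0,0]]
[ 492.85501853 -296.95753988   12.16468219]
```

servo_tool:
  deltas:
    - [40,-13,21,-7,-0.01,0,0.06]
    - [40,-26,42,-15,-0.02,0,0.12]
    - [40,-39,63,-22,-0.03,0,0.17]
    - [40,-51,98,-17,-0.03,0,0.18]
    - [40,-63,134,-12,-0.03,0,0.19]

```text
time: 25.0
ee_pos: [482.0, 75.1, 201.0]
tcp_rot: [[0.978, 0.134, 0.161], [0.132, -0.991, 0.023], [0.163, -0.001, -0.987]]
contact_force: [0.1, -0.2, 0.2]
opening: 0.436
grasp_force: 0.0
```

servo_tool:
  deltas:
    - [40,-5,37,6,0,0,0.01]
    - [40,-10,74,12,-0.01,0,0.03]
    - [40,-15,111,19,-0.01,0,0.04]
    - [40,-20,148,25,-0.01,0,0.05]
    - [40,-25,185,31,-0.01,0,0.06]

```text
time: 25.5
ee_pos: [486.8, -111.8, 165.5]
tcp_rot: [[0.984, 0.071, 0.161], [0.07, -0.997, 0.013], [0.162, -0.001, -0.987]]
contact_force: [0.2, -0.2, 0.7]
opening: 0.436
grasp_force: 0.0
```

servo_tool:
  deltas:
    - [40,-2,38,6,0,0,0.01]
    - [40,-5,75,13,0,0,0.02]
    - [40,-8,112,19,-0.01,0,0.03]
    - [40,-10,149,26,-0.01,0,0.04]
    - [40,-13,186,32,-0.01,0,0.05]

```text
time: 26.0
ee_pos: [492.5, -297.5, 131.1]
tcp_rot: [[0.987, 0.021, 0.161], [0.02, -1.0, 0.004], [0.161, -0.0, -0.987]]
contact_force: [0.2, -0.1, 1.2]
opening: 0.438
grasp_force: 0.0
```

servo_tool:
  deltas:
    - [40,0,0,0,0,0,0]
    - [40,0,0,0,0,0,0]
    - [40,0,0,0,0,0,0]
    - [40,0,0,0,0,0,0]
    - [40,0,0,0,0,0,0]

```text
time: 26.5
ee_pos: [493.5, -294.9, 133.1]
tcp_rot: [[0.986, 0.023, 0.164], [0.023, -1.0, 0.004], [0.164, 0.0, -0.987]]
contact_force: [-0.1, 0.3, 1.3]
opening: 0.431
grasp_force: 0.0
```

Run:
```python
from h import *
np.set_printoptions(precision=2,suppress=True)
H=pickle.load(open("hooks.pkl","rb"));print(get_state()["joint_pos"])
c=read_camera("top");find_hooks(c,H);hung(c,50)
w=read_camera("wrist");Q=cloud(w).reshape(-1,3);O,y=H[1]
l=R.from_euler('z',-y).apply(Q-O)
for n,m in(("arm",(abs(l[:,1])<30)&(l[:,0]>-60)&(l[:,0]<-15)&(abs(l[:,2]-30)<3)),("plate",(abs(l[:,1])<50)&(abs(l[:,0])<30)&(abs(l[:,2]-45)<1.5)),("lip",(abs(l[:,1])<50)&(abs(l[:,0])<30)&(abs(l[:,2]-66)<3))):
    if m.sum()>5: print(n,m.sum(),l[m].mean(0),np.polyfit(l[m,0],l[m,1],1))
O=H[1][0]+[0,.2,0];t,o=hp(O,.02,0);plan([(t+[0,0,0],o,40,25)])
```

```text
[ 0.26  0.39  0.35  1.97 -0.35  0.7  -0.71]
none 0
none 0
arm top 118 27.6 slope [ 0.03 27.82] yaw [0.   0.18]
plate top 65 [-2.   0.5 44.9]
end top 30 [-90.    3.1  32.3]
arm 889 [-36.95  -0.36  29.92] [-0.   -0.54]
plate 833 [ 0.47 -0.18 44.93] [-0.06 -0.16]
lip 283 [ 8.48  0.05 65.88] [-0.27  2.31]
[[40,-4,0,24,0,0,0],[40,-8,1,48,0,0,0],[40,-12,1,72,0,0,0],[40,-16,1,95,0,0,0],[40,-20,2,119,0,0,0]]
```

servo_tool:
  deltas:
    - [40,-4,0,24,0,0,0]
    - [40,-8,1,48,0,0,0]
    - [40,-12,1,72,0,0,0]
    - [40,-16,1,95,0,0,0]
    - [40,-20,2,119,0,0,0]

```text
time: 27.1
ee_pos: [493.3, -297.9, 11.8]
tcp_rot: [[0.986, 0.022, 0.164], [0.022, -1.0, 0.003], [0.164, 0.001, -0.986]]
contact_force: [-0.1, -0.2, 0.1]
opening: 0.435
grasp_force: 0.0
```

servo_tool:
  deltas:
    - [40,0,0,0,0,0,0]
    - [40,0,0,0,0,0,0]
    - [6,0,0,0,0,0,0]
    - [6,0,0,0,0,0,0]
    - [6,0,0,0,0,0,0]

```text
time: 27.6
ee_pos: [493.6, -298.7, 13.5]
tcp_rot: [[0.986, 0.021, 0.165], [0.021, -1.0, 0.002], [0.165, 0.001, -0.986]]
contact_force: [0.3, -0.4, 0.9]
opening: 0.224
grasp_force: 0.0
```

servo_tool:
  deltas:
    - [6,0,0,0,0,0,0]
    - [6,0,0,0,0,0,0]
    - [6,0,0,0,0,0,0]
    - [6,0,0,0,0,0,0]
    - [6,0,0,0,0,0,0]

```text
time: 28.1
ee_pos: [493.3, -298.4, 13.0]
tcp_rot: [[0.986, 0.021, 0.164], [0.021, -1.0, 0.003], [0.164, 0.001, -0.986]]
contact_force: [-0.7, 1.9, 6.4]
opening: 0.128
grasp_force: 35.0
```

Run:
```python
from h import *
np.set_printoptions(precision=3,suppress=True)
s=get_state();T=R.from_matrix(s["tcp_rot"]);print(s["opening"]*91.8,s["contact_force"],s["joint_pos"])
w=read_camera("wrist");Q=cloud(w).reshape(-1,3);O=np.array([554.5,-296.2,4]);y=.018
l=R.from_euler('z',-y).apply(Q-O)
for n,m in(("arm",(abs(l[:,1])<20)&(l[:,0]>-45)&(l[:,0]<-15)&(abs(l[:,2]-30)<3)),("plate",(abs(l[:,1])<25)&(abs(l[:,0]+3)<8)&(abs(l[:,2]-45)<1.5)),("lip",(abs(l[:,1])<40)&(abs(l[:,0])<30)&(abs(l[:,2]-66)<3))):
    print(n,m.sum(),l[m].mean(0),np.polyfit(l[m,0],l[m,1],1))
pin=s["ee_pos"]-T.apply([0,0,pinch_z]);y=-np.arctan2(-s["tcp_rot"][1,0],s["tcp_rot"][0,0])
h=dict(c=R.from_euler('z',-y).apply(pin-O),lean=np.arctan2(s["tcp_rot"][0,2],-s["tcp_rot"][2,2])*-1);print(y,h)
h['c'][1]=0;pickle.dump(h,open("hand2.pkl","wb"))
plan([(*hp(O+[0,0,115],y,0,h),6,25),(*gp(-50,-95,-36,.3,h),6,32),(*gp(-50,-75,-36,.5,h),6,15,3)])
print(gp(-50,-75,-36,.5,h)[0])
```

```text
11.727075877795274 [-0.713  1.881  6.367] [ 0.369  0.588  0.229  2.01  -0.497  0.463 -0.562]
arm 2001 [-29.836  -1.     29.957] [ 0.011 -0.68 ]
plate 2729 [-0.527 -0.773 44.952] [-0.067 -0.808]
lip 1470 [ 8.212 -0.682 65.82 ] [-0.177  0.769]
0.021102141247154923 {'c': array([-64.337,  -0.882,  27.589]), 'lean': np.float64(-0.16516748051858085)}
[[6,4,0,-23,0,0,0],[6,8,0,-45,0,0,0],[6,11,-1,-68,0,0,0],[6,15,-1,-91,0,0,0],[6,19,-1,-113,0,0,0]]
[[6,1,-32,0,0,-0.02,-0.02],[6,1,-63,1,0,-0.05,-0.05],[6,2,-95,2,0,-0.07,-0.07],[6,3,-127,2,0,-0.09,-0.09],[6,3,-159,3,0,-0.11,-0.12]]
[[6,5,-31,0,0,-0.03,-0.02],[6,9,-62,1,0,-0.05,-0.04],[6,14,-94,1,0,-0.07,-0.07],[6,18,-125,1,0,-0.1,-0.09],[6,23,-157,2,0,-0.12,-0.11]]
[[6,7,-30,-1,0,-0.02,-0.03],[6,15,-61,-1,0.01,-0.04,-0.05],[6,23,-92,-1,0.01,-0.07,-0.07],[6,36,-93,-8,0,-0.17,-0.07],[6,49,-94,-14,0,-0.27,-0.07]]
[[6,0,0,0,0,0,0],[6,0,0,0,0,0,0],[6,0,0,0,0,0,0],[6,0,0,0,0,0,0],[6,0,0,0,0,0,0]]
[519.336 123.545 131.3  ]
```

servo_tool:
  deltas:
    - [6,4,0,-23,0,0,0]
    - [6,8,0,-45,0,0,0]
    - [6,11,-1,-68,0,0,0]
    - [6,15,-1,-91,0,0,0]
    - [6,19,-1,-113,0,0,0]

```text
time: 28.65
ee_pos: [492.6, -297.1, 127.6]
tcp_rot: [[0.986, 0.021, 0.163], [0.02, -1.0, 0.003], [0.163, 0.0, -0.987]]
contact_force: [0.1, 0.5, -1.1]
opening: 0.128
grasp_force: 35.0
```

servo_tool:
  deltas:
    - [6,1,-32,0,0,-0.02,-0.02]
    - [6,1,-63,1,0,-0.05,-0.05]
    - [6,2,-95,2,0,-0.07,-0.07]
    - [6,3,-127,2,0,-0.09,-0.09]
    - [6,3,-159,3,0,-0.11,-0.12]

```text
time: 29.15
ee_pos: [492.9, -137.0, 124.4]
tcp_rot: [[0.989, 0.14, 0.054], [0.141, -0.99, -0.006], [0.052, 0.014, -0.999]]
contact_force: [-0.0, 0.8, -1.5]
opening: 0.125
grasp_force: 35.0
```

servo_tool:
  deltas:
    - [6,5,-31,0,0,-0.03,-0.02]
    - [6,9,-62,1,0,-0.05,-0.04]
    - [6,14,-94,1,0,-0.07,-0.07]
    - [6,18,-125,1,0,-0.1,-0.09]
    - [6,23,-157,2,0,-0.12,-0.11]

```text
time: 29.65
ee_pos: [494.0, 21.6, 121.5]
tcp_rot: [[0.967, 0.248, -0.064], [0.247, -0.969, -0.03], [-0.069, 0.013, -0.998]]
contact_force: [0.7, -0.4, -1.6]
opening: 0.127
grasp_force: 35.0
```

servo_tool:
  deltas:
    - [6,7,-30,-1,0,-0.02,-0.03]
    - [6,15,-61,-1,0.01,-0.04,-0.05]
    - [6,23,-92,-1,0.01,-0.07,-0.07]
    - [6,36,-93,-8,0,-0.17,-0.07]
    - [6,49,-94,-14,0,-0.27,-0.07]

```text
time: 30.15
ee_pos: [518.5, 126.1, 131.6]
tcp_rot: [[0.893, 0.316, -0.319], [0.299, -0.949, -0.104], [-0.336, -0.002, -0.942]]
contact_force: [0.6, -0.3, -0.9]
opening: 0.127
grasp_force: 35.0
```

servo_tool:
  deltas:
    - [6,0,0,0,0,0,0]
    - [6,0,0,0,0,0,0]
    - [6,0,0,0,0,0,0]
    - [6,0,0,0,0,0,0]
    - [6,0,0,0,0,0,0]

```text
time: 30.65
ee_pos: [518.6, 123.6, 131.6]
tcp_rot: [[0.896, 0.312, -0.315], [0.295, -0.95, -0.102], [-0.332, -0.002, -0.943]]
contact_force: [0.3, 0.4, -1.4]
opening: 0.125
grasp_force: 35.0
```

Run:
```python
from h import *
np.set_printoptions(precision=3,suppress=True)
h=pickle.load(open("hand2.pkl","rb"));s=get_state();g=gp(-50,-75,-36,.5,h);print(s["joint_pos"],s["ee_pos"],g[0],(R.from_matrix(s["tcp_rot"]).inv()*g[1]).as_rotvec(),s["opening"])
plan([(*gp(-50,*p,h),6,10) for p in INS[:5]])
```

```text
[-0.464  0.604  0.243  1.651 -0.119  1.243 -1.434] [518.609 123.626 131.6  ] [519.336 123.545 131.3  ] [-0.004  0.003 -0.005] 0.12541375452416384
[[6,8,0,-3,0,0,0],[6,16,0,-5,0,0,0],[6,24,0,-8,0,0,0],[6,31,0,-11,0,0,0],[6,34,0,-18,0,-0.1,0]]
[[6,1,0,-6,0,-0.05,0],[6,3,0,-12,0,-0.05,0],[6,4,0,-17,0,-0.05,0],[6,4,0,-17,0,-0.05,0],[6,4,0,-17,0,-0.05,0]]
```

servo_tool:
  deltas:
    - [6,8,0,-3,0,0,0]
    - [6,16,0,-5,0,0,0]
    - [6,24,0,-8,0,0,0]
    - [6,31,0,-11,0,0,0]
    - [6,34,0,-18,0,-0.1,0]

```text
time: 31.15
ee_pos: [554.7, 135.3, 137.7]
tcp_rot: [[0.859, 0.312, -0.405], [0.283, -0.95, -0.132], [-0.426, -0.002, -0.905]]
contact_force: [0.6, 0.2, -0.3]
opening: 0.133
grasp_force: 35.0
```

servo_tool:
  deltas:
    - [6,1,0,-6,0,-0.05,0]
    - [6,3,0,-12,0,-0.05,0]
    - [6,4,0,-17,0,-0.05,0]
    - [6,4,0,-17,0,-0.05,0]
    - [6,4,0,-17,0,-0.05,0]

```text
time: 31.65
ee_pos: [565.6, 139.1, 150.8]
tcp_rot: [[0.839, 0.313, -0.445], [0.277, -0.95, -0.145], [-0.468, -0.002, -0.884]]
contact_force: [-0.6, -0.2, -1.3]
opening: 0.125
grasp_force: 35.0
```

Run:
```python
from h import *
np.set_printoptions(precision=3,suppress=True)
h=pickle.load(open("hand2.pkl","rb"));s=get_state();g=gp(-50,*INS[4],h);print(s["contact_force"],s["ee_pos"],g[0],(R.from_matrix(s["tcp_rot"]).inv()*g[1]).as_rotvec(),s["opening"])
plan([(*gp(-50,*p,h),6,8) for p in INS[5:]])
```

```text
[-0.574 -0.175 -1.27 ] [565.566 139.079 150.81 ] [565.442 139.003 151.266] [-0.004  0.003 -0.004] 0.12496189730949152
[[6,3,0,2,0,0.05,0],[6,5,0,4,0,0.1,0],[6,7,0,7,0,0.15,0],[6,10,0,10,0,0.2,0],[6,12,0,12,0,0.25,0]]
[[6,2,0,3,0,0.05,-0.01],[6,3,0,5,0,0.1,-0.01],[6,5,0,9,0,0.15,-0.01],[6,6,0,12,0,0.2,-0.01],[6,8,0,16,0,0.25,-0.01]]
[[6,1,0,4,0,0.05,0],[6,2,0,8,0,0.1,0],[6,4,0,12,0,0.15,0],[6,4,0,12,0,0.15,0],[6,4,0,12,0,0.15,0]]
```

servo_tool:
  deltas:
    - [6,3,0,2,0,0.05,0]
    - [6,5,0,4,0,0.1,0]
    - [6,7,0,7,0,0.15,0]
    - [6,10,0,10,0,0.2,0]
    - [6,12,0,12,0,0.25,0]

```text
time: 32.15
ee_pos: [569.9, 140.7, 134.3]
tcp_rot: [[0.923, 0.313, -0.223], [0.305, -0.95, -0.072], [-0.234, -0.002, -0.972]]
contact_force: [0.0, 0.4, -1.5]
opening: 0.127
grasp_force: 35.0
```

servo_tool:
  deltas:
    - [6,2,0,3,0,0.05,-0.01]
    - [6,3,0,5,0,0.1,-0.01]
    - [6,5,0,9,0,0.15,-0.01]
    - [6,6,0,12,0,0.2,-0.01]
    - [6,8,0,16,0,0.25,-0.01]

```text
time: 32.65
ee_pos: [573.6, 141.9, 117.2]
tcp_rot: [[0.947, 0.322, 0.012], [0.322, -0.947, 0.007], [0.014, -0.003, -1.0]]
contact_force: [-0.2, -0.5, -1.6]
opening: 0.129
grasp_force: 35.0
```

servo_tool:
  deltas:
    - [6,1,0,4,0,0.05,0]
    - [6,2,0,8,0,0.1,0]
    - [6,4,0,12,0,0.15,0]
    - [6,4,0,12,0,0.15,0]
    - [6,4,0,12,0,0.15,0]

```text
time: 33.15
ee_pos: [577.9, 143.4, 105.5]
tcp_rot: [[0.935, 0.322, 0.151], [0.318, -0.947, 0.054], [0.161, -0.003, -0.987]]
contact_force: [1.1, 1.0, -0.0]
opening: 0.126
grasp_force: 35.0
```

Run:
```python
from h import *
np.set_printoptions(precision=3,suppress=True)
h=pickle.load(open("hand2.pkl","rb"));s=get_state();g=gp(-50,*INS[-1],h);print(s["contact_force"],s["ee_pos"],g[0],(R.from_matrix(s["tcp_rot"]).inv()*g[1]).as_rotvec(),s["opening"])
plan([(*gp(-50,-1.2,-41.5,0,h),6,3)])
```

```text
[ 1.078  0.993 -0.013] [577.943 143.424 105.541] [577.803 143.147 105.045] [-0.004  0.004  0.004] 0.125663587176228
[[6,0,0,3,0,0,0],[6,-1,0,5,0,0,0],[6,-1,0,8,0,0,0],[6,-1,0,8,0,0,0],[6,-1,0,8,0,0,0]]
```

servo_tool:
  deltas:
    - [6,0,0,3,0,0,0]
    - [6,-1,0,5,0,0,0]
    - [6,-1,0,8,0,0,0]
    - [6,-1,0,8,0,0,0]
    - [6,-1,0,8,0,0,0]

```text
time: 33.65
ee_pos: [578.8, 143.8, 96.8]
tcp_rot: [[0.934, 0.322, 0.152], [0.318, -0.947, 0.054], [0.161, -0.003, -0.987]]
contact_force: [0.9, 1.1, 1.6]
opening: 0.127
grasp_force: 35.0
```

servo_tool:
  deltas:
    - [20,0,0,0,0,0,0]
    - [36,0,0,0,0,0,0]
    - [40,0,0,0,0,0,0]
    - [40,0,0,-10,0,0,0]
    - [40,0,0,-30,0,0,0]

```text
time: 34.15
ee_pos: [572.1, 141.5, 125.2]
tcp_rot: [[0.935, 0.322, 0.147], [0.318, -0.947, 0.053], [0.157, -0.003, -0.988]]
contact_force: [-0.1, 0.2, 0.9]
opening: 0.431
grasp_force: 0.0
```

servo_tool:
  deltas:
    - [40,-10,0,-30,0,0,0]
    - [40,-20,0,-60,0,0,0]
    - [40,-40,10,-90,0,0,0]
    - [40,-60,30,-110,0,0,0]
    - [40,-70,60,-120,0,0,0]

```text
time: 34.65
ee_pos: [508.4, 56.9, 235.6]
tcp_rot: [[0.933, 0.325, 0.153], [0.32, -0.946, 0.056], [0.163, -0.004, -0.987]]
contact_force: [0.7, -0.0, -0.9]
opening: 0.438
grasp_force: 0.0
```

servo_tool:
  deltas:
    - [40,0,35,0,0,0,0]
    - [40,0,70,0,0,0,0]
    - [40,0,105,0,0,0,0]
    - [40,0,140,0,0,0,0]
    - [40,0,175,0,0,0,0]

```text
time: 35.15
ee_pos: [566.0, -110.6, 233.6]
tcp_rot: [[0.934, 0.323, 0.152], [0.318, -0.947, 0.055], [0.161, -0.003, -0.987]]
contact_force: [0.6, 0.2, -0.0]
opening: 0.437
grasp_force: 0.0
```

Run:
```python
from h import *
np.set_printoptions(precision=2,suppress=True)
s=get_state();print(s["ee_pos"],s["joint_pos"])
c=read_camera("top");d=read_camera("side")
for y in(50,-50): print(y);hung(c,y);hung(d,y)
# tab of open lid
P=cloud(c).reshape(-1,3);l=R.from_euler('z',-CASE[1]).apply(P-CASE[0])
m=(abs(l[:,1])<16)&(l[:,0]>95)&(l[:,0]<190)&(l[:,2]>150);print("tab",m.sum(),l[m].min(0),l[m].max(0),l[m].mean(0))
cv2.imwrite("pics/top3.png",cv2.resize(c["color"][100:250,160:460,::-1],None,fx=2.6,fy=2.6,interpolation=cv2.INTER_CUBIC))
```

```text
[ 566.   -110.58  233.59] [-0.15  0.26  0.41  1.88 -0.24  0.9  -0.86]
50
arm top 117 27.9 slope [ 0.04 28.71] yaw [-0.01 -0.15]
plate top 66 [-2.1 -0.  43.8]
end top 27 [-90.1  -1.1  32.4]
arm top 92 24.8 slope [-0.03 21.57] yaw [-0.02 -4.9 ]
plate top 36 [-2.6 -3.4 41.7]
end top 4 [-89.8  -0.5  30.6]
-50
arm top 103 28.1 slope [ 0.02 29.03] yaw [0.01 0.97]
plate top 66 [-1.9 -0.7 44.2]
end top 22 [-89.1   1.4  32.6]
arm top 95 24.0 slope [-0.  22.3] yaw [-0.01 -4.21]
plate top 41 [-3.3 -1.3 42.3]
end top 6 [-89.8  -0.2  31. ]
tab 18 [130.63 -11.32 151.16] [151.46  10.13 200.76] [138.58  -1.76 188.22]
```

View pics/top3.png

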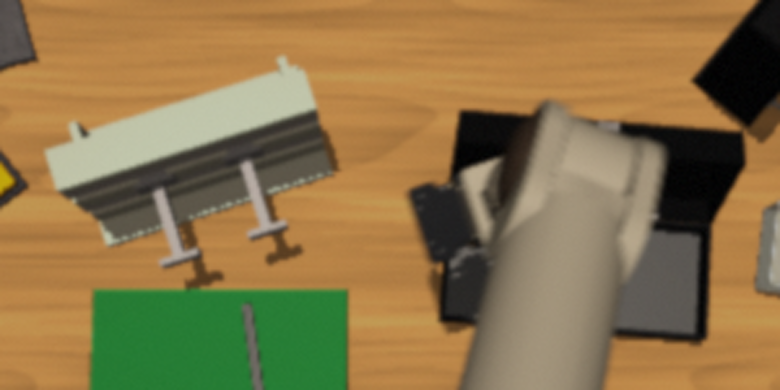

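```bash
cat > lid.py <<'E'
from h import *
o=ori(CASE[1])
def at(th,out=31):
    x0,z0=-(135+out),12.
    X=x0*np.cos(th)+z0*np.sin(th);Z=-x0*np.sin(th)+z0*np.cos(th)
    return tcp(fr(CASE,[67.5+X,0,40+Z]),o)
E
python3 - <<'E'
from lid import *
print(at(1.9),at(0))
a=at(1.9);plan([(a+[0,0,85],o,60,35),(a,o,60,25,1)])
E
```

```text
[ 648.65407502 -228.06373408  174.40633975] [ 418.27322341 -210.8685363    33.2       ]
[[60,9,27,-4,-0.01,-0.03,0.08],[60,18,53,-7,-0.01,-0.06,0.16],[60,28,80,-11,-0.02,-0.1,0.24],[60,37,106,-15,-0.02,-0.13,0.32],[60,46,133,-18,-0.03,-0.16,0.39]]
[[60,0,0,21,0,0,0],[60,0,0,42,0,0,0],[60,0,0,63,0,0,0],[60,0,0,85,0,0,0],[60,0,0,85,0,0,0]]
```

servo_tool:
  deltas:
    - [60,9,27,-4,-0.01,-0.03,0.08]
    - [60,18,53,-7,-0.01,-0.06,0.16]
    - [60,28,80,-11,-0.02,-0.1,0.24]
    - [60,37,106,-15,-0.02,-0.13,0.32]
    - [60,46,133,-18,-0.03,-0.16,0.39]
  force: 20

```text
time: 35.75
ee_pos: [649.6, -221.2, 258.5]
tcp_rot: [[0.998, -0.065, -0.003], [-0.065, -0.998, 0.004], [-0.003, -0.004, -1.0]]
contact_force: [0.3, -0.6, 0.1]
opening: 0.657
grasp_force: 0.0
```

servo_tool:
  deltas:
    - [60,0,0,0,0,0,0]
    - [60,0,0,0,0,0,0]
    - [60,0,0,0,0,0,0]
    - [60,0,0,0,0,0,0]
    - [60,0,0,0,0,0,0]

```text
time: 36.25
ee_pos: [648.7, -220.5, 258.0]
tcp_rot: [[0.998, -0.061, -0.001], [-0.061, -0.998, 0.005], [-0.002, -0.005, -1.0]]
contact_force: [0.2, 0.2, 0.5]
opening: 0.655
grasp_force: 0.0
```

Run:
```python
from lid import *
w=read_camera("wrist");cv2.imwrite("pics/w4.png",w["color"][:,:,::-1])
print(get_state()["ee_pos"],get_state()["joint_pos"].round(2));plan([(at(1.9),o,60,25,1)])
```

```text
[ 648.78409428 -220.74550517  258.01695067] [-0.05  0.55  0.52  1.44 -0.28  1.23 -1.14]
[[60,0,2,21,0,0,0],[60,0,4,42,0,0,0.01],[60,0,6,63,0,0,0.01],[60,0,8,84,0,0,0.01],[60,0,8,84,0,0,0.01]]
```

View pics/w4.png

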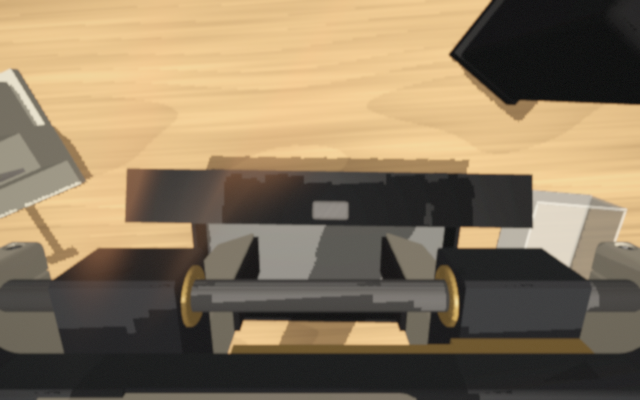

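The wrist view shows the tab tip at px (330,210), just in front of the open fingers. I'll check its position by depth.

Run:
```python
from lid import *
np.set_printoptions(precision=1,suppress=True)
w=read_camera("wrist")
for W,t,sd in inhand(w,[(316,345,204,216),(140,220,180,215)]): print(W,t,R.from_euler('z',-CASE[1]).apply(W-CASE[0]))
```

```text
[ 650.9 -227.7  197.8] [ 2.6  6.8 79. ] [134.8   0.6 197.8]
[ 655.4 -114.1  161.2] [   0.  -106.7  116. ] [130.7 114.1 161.2]
```

servo_tool:
  deltas:
    - [60,0,2,21,0,0,0]
    - [60,0,4,42,0,0,0.01]
    - [60,0,6,63,0,0,0.01]
    - [60,0,8,84,0,0,0.01]
    - [60,0,8,84,0,0,0.01]

```text
time: 36.85
ee_pos: [646.1, -228.3, 170.3]
tcp_rot: [[0.997, -0.073, -0.008], [-0.073, -0.997, 0.006], [-0.008, -0.005, -1.0]]
contact_force: [0.7, 0.6, -0.1]
opening: 0.653
grasp_force: 0.0
```

servo_tool:
  deltas:
    - [15,0,0,0,0,0,0]
    - [15,0,0,0,0,0,0]
    - [15,0,0,0,0,0,0]
    - [15,0,0,0,0,0,0]
    - [15,0,0,0,0,0,0]

```text
time: 37.35
ee_pos: [649.0, -227.6, 174.4]
tcp_rot: [[0.997, -0.072, -0.001], [-0.072, -0.997, 0.006], [-0.001, -0.006, -1.0]]
contact_force: [-1.3, 7.6, 5.3]
opening: 0.265
grasp_force: 3.3
```

Run:
```python
from lid import *
s=get_state();print(s["ee_pos"],at(1.9),s["opening"]*91.8,s["grasp_force"],s["contact_force"])
p=s["ee_pos"];d=p-at(1.9)
plan([(at(t)+d*(t/1.9),o,15) for t in np.arange(1.83,-.001,-.0725)]+[(at(0),o,15)])
```

```text
[ 649.0194337  -227.57862544  174.3824625 ] [ 648.65407502 -228.06373408  174.40633975] 24.348820742699395 3.309347927570343 [-1.26760872  7.56472371  5.33840906]
[[15,-11,0,-4,-0.01,0,0],[15,-22,0,-8,-0.01,0,0],[15,-34,0,-10,-0.01,0,0],[15,-46,0,-12,-0.01,0,0],[15,-58,0,-13,-0.01,0,0]]
[[15,-12,0,0,0,0,0],[15,-24,0,1,0,0,0],[15,-36,0,2,0,0,0],[15,-48,0,5,0,0,0],[15,-60,0,8,0,0,0]]
[[15,-11,0,5,0,0,0],[15,-22,0,10,0,0,0],[15,-33,0,16,0,0,0],[15,-43,0,22,0,0,0],[15,-52,0,29,0,0,0]]
[[15,-9,0,8,0,0,0],[15,-18,0,17,0,0,0],[15,-26,0,26,0,0,0],[15,-33,-1,36,0,0,0],[15,-39,-1,46,0,0,0]]
[[15,-6,0,11,0,0,0],[15,-11,0,22,0,0,0],[15,-15,0,33,0,0,0],[15,-18,0,45,0,0,0],[15,-20,0,57,0,0,0]]
[[15,-2,0,12,0,0,0],[15,-2,0,14,0,0,0],[15,-2,0,14,0,0,0],[15,-2,0,14,0,0,0],[15,-2,0,14,0,0,0]]
```

servo_tool:
  deltas:
    - [15,-11,0,-4,-0.01,0,0]
    - [15,-22,0,-8,-0.01,0,0]
    - [15,-34,0,-10,-0.01,0,0]
    - [15,-46,0,-12,-0.01,0,0]
    - [15,-58,0,-13,-0.01,0,0]

```text
time: 37.85
ee_pos: [590.7, -223.0, 187.2]
tcp_rot: [[0.997, -0.071, -0.001], [-0.071, -0.997, -0.004], [-0.001, 0.004, -1.0]]
contact_force: [1.7, 5.7, -1.9]
opening: 0.264
grasp_force: 20.0
```

servo_tool:
  deltas:
    - [15,-12,0,0,0,0,0]
    - [15,-24,0,1,0,0,0]
    - [15,-36,0,2,0,0,0]
    - [15,-48,0,5,0,0,0]
    - [15,-60,0,8,0,0,0]

```text
time: 38.35
ee_pos: [530.5, -218.4, 178.5]
tcp_rot: [[0.997, -0.071, -0.002], [-0.071, -0.997, -0.003], [-0.002, 0.003, -1.0]]
contact_force: [4.2, 3.3, -8.6]
opening: 0.259
grasp_force: 20.0
```

servo_tool:
  deltas:
    - [15,-11,0,5,0,0,0]
    - [15,-22,0,10,0,0,0]
    - [15,-33,0,16,0,0,0]
    - [15,-43,0,22,0,0,0]
    - [15,-52,0,29,0,0,0]

```text
time: 38.85
ee_pos: [478.9, -214.5, 149.7]
tcp_rot: [[0.997, -0.071, -0.001], [-0.071, -0.997, -0.003], [-0.001, 0.003, -1.0]]
contact_force: [4.7, 6.4, -3.5]
opening: 0.266
grasp_force: 20.0
```

servo_tool:
  deltas:
    - [15,-9,0,8,0,0,0]
    - [15,-18,0,17,0,0,0]
    - [15,-26,0,26,0,0,0]
    - [15,-33,-1,36,0,0,0]
    - [15,-39,-1,46,0,0,0]

```text
time: 39.35
ee_pos: [440.2, -211.6, 104.0]
tcp_rot: [[0.997, -0.071, -0.001], [-0.071, -0.997, -0.004], [-0.001, 0.004, -1.0]]
contact_force: [3.6, 6.2, -2.2]
opening: 0.262
grasp_force: 20.0
```

Run:
```python
from lid import *
s=get_state();p=s["ee_pos"];print(p,s["joint_pos"].round(2),s["opening"]*91.8,s["grasp_force"],s["contact_force"])
T=np.arange(0,1.9,.01);E=[np.linalg.norm(at(t)-p) for t in T];t0=T[np.argmin(E)];print(t0,min(E))
plan([(at(t),o,15) for t in np.arange(t0-.07,.02,-.07)]+[(at(0),o,15)])
```

```text
[ 440.20495787 -211.63876742  103.98188897] [-0.04  0.39  0.52  2.08 -0.28  0.74 -0.99] 24.015513161281344 19.997432827949524 [ 3.60564316  6.20505672 -2.16287823]
0.45 0.9123265772859256
[[15,-6,1,10,0,0,0],[15,-10,1,21,0,0,0],[15,-14,1,32,0,0,0],[15,-17,1,43,0,0,0],[15,-20,1,54,0,0,0]]
[[15,-1,0,12,0,0,0],[15,-2,0,17,0,0,0],[15,-2,0,17,0,0,0],[15,-2,0,17,0,0,0],[15,-2,0,17,0,0,0]]
```

servo_tool:
  deltas:
    - [15,-6,0,10,0,0,0]
    - [15,-10,0,21,0,0,0]
    - [15,-14,0,32,0,0,0]
    - [15,-17,0,43,0,0,0]
    - [15,-20,0,54,0,0,0]

```text
time: 39.85
ee_pos: [421.0, -210.2, 50.2]
tcp_rot: [[0.998, -0.071, -0.0], [-0.071, -0.998, -0.004], [-0.0, 0.004, -1.0]]
contact_force: [6.3, 8.2, -0.7]
opening: 0.254
grasp_force: 20.0
```

servo_tool:
  deltas:
    - [15,-1,0,12,0,0,0]
    - [15,-2,0,17,0,0,0]
    - [15,-2,0,17,0,0,0]
    - [60,-2,0,17,0,0,0]
    - [60,-2,0,17,0,0,0]

```text
time: 40.35
ee_pos: [417.2, -212.9, 33.5]
tcp_rot: [[0.997, -0.073, -0.003], [-0.073, -0.997, -0.007], [-0.002, 0.007, -1.0]]
contact_force: [0.4, 0.4, -0.1]
opening: 0.382
grasp_force: 0.0
```

servo_tool:
  deltas:
    - [60,0,0,0,0,0,0]
    - [60,0,0,-5,0,0,0]
    - [60,0,0,-30,0,0,0]
    - [60,0,0,-60,0,0,0]
    - [60,0,0,-90,0,0,0]

```text
time: 40.85
ee_pos: [417.0, -212.3, 124.0]
tcp_rot: [[0.997, -0.073, -0.004], [-0.073, -0.997, -0.006], [-0.004, 0.007, -1.0]]
contact_force: [1.4, 0.1, 0.7]
opening: 0.649
grasp_force: 0.0
```

servo_tool:
  deltas:
    - [60,0,-25,-25,0,0,0]
    - [60,0,-60,-50,0,0,0]
    - [60,0,-95,-70,0,0,0]
    - [60,0,-130,-70,0,0,0]
    - [60,0,-150,-70,0,0,0]

```text
time: 41.35
ee_pos: [429.3, -59.4, 193.1]
tcp_rot: [[0.998, -0.07, -0.001], [-0.07, -0.998, -0.005], [-0.0, 0.005, -1.0]]
contact_force: [-0.3, -0.2, -0.3]
opening: 0.654
grasp_force: 0.0
```

servo_tool:
  deltas:
    - [60,0,0,0,0,0,0]
    - [60,0,0,0,0,0,0]
    - [60,0,0,0,0,0,0]
    - [60,0,0,0,0,0,0]
    - [60,0,0,0,0,0,0]

```text
time: 41.85
ee_pos: [428.8, -63.0, 192.0]
tcp_rot: [[0.997, -0.074, -0.003], [-0.074, -0.997, -0.006], [-0.002, 0.007, -1.0]]
contact_force: [-0.9, -0.1, 1.0]
opening: 0.649
grasp_force: 0.0
```

Run:
```python
from h import *
c=read_camera("top");d=read_camera("side")
for n,k in(("top",c),("side",d)):
    l=R.from_euler('z',-CASE[1]).apply(cloud(k).reshape(-1,3)-CASE[0])
    m=(abs(l[:,0])<60)&(abs(l[:,1])<148)&(l[:,2]>60)&(l[:,2]<130);m&=abs(l[:,2]-np.median(l[m,2]))<15
    print(n,m.sum(),np.median(l[m,2]),np.polyfit(l[m,0],l[m,2],1))
for y in(50,-50): hung(c,y)
a=np.vstack([c["color"][100:260],d["color"][80:330]])[:,:,::-1]
cv2.imwrite("pics/end.png",cv2.resize(a,None,fx=1.25,fy=1.25))
```

```text
top 2994 82.48319548462415 [-1.65567363e-03  8.25253813e+01]
side 3877 80.32402742992745 [-1.03748404e-03  8.03276485e+01]
arm top 118 27.8 slope [ 0.059 29.728] yaw [0.002 0.193]
plate top 62 [-2.3 -0.8 44.1]
end top 26 [-89.9   0.8  32.8]
arm top 105 28.1 slope [ 0.035 29.949] yaw [0.006 0.943]
plate top 66 [-2.2 -0.1 43.8]
end top 24 [-89.3   3.7  32.3]
```

View pics/end.png

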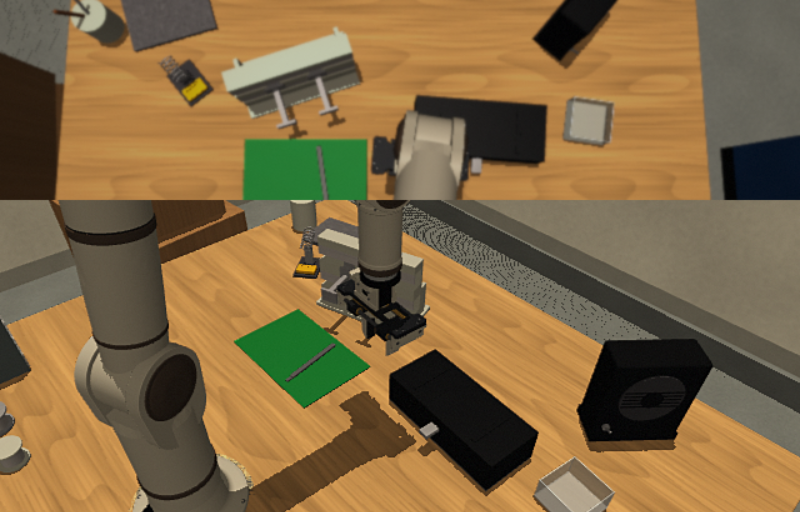

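The lid is flat and shut at 82 mm, both hooks are seated, the bystanders haven't moved, and the arm is clear of everything.

```bash
python3 -c "
from station import *
print(finish_job())"
```

```text
the job is handed in; nothing more can be done
None
```

I hung both hooks found in the case in the upper groove, shut the case again and handed the job in. The last camera check showed both hooks seated, the lid flat and the bystanders unmoved, but no judging result came back.

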